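Tighten the pedal clamp with the flipped hex key and turn the sign to green

ROBOT

A 6-joint arm with a two-finger parallel gripper is mounted at the origin on the work surface. World frame = base frame: x ahead of the robot, y to its left, z up, the work surface at z = 0. Lengths are in m, angles in degrees, forces in N, time in s.
With the tool pointing down it reaches from about 0.35 to 0.875 m from the base axis. Payload 4.2 kg.
Tool frame: the origin (TCP) lies midway between the tips of the shut fingers; the grasp point (between the pads) lies 19 mm behind it; z points along the fingers, y is the line along which they close (so a half turn about z gives the same grasp; the last joint's range is limited). The gripper opens to 87 mm and grips with 3 to 60 N. Pads are 19 mm wide; open, the fingers measure 117 mm over their backs; the gripper's body (75 mm by 190 mm) begins 51 mm behind the grasp point.
Start: joints at [-54.11, 22.042, 0.453, 0, -68.411, -14.817], TCP at [0.225, -0.583, 0.223] pointing down, gripper open.
Joint ranges: [-179.83, 179.83], [-69.29, 118.12], [-61.27, 80.66], [-181.25, 117.63], [-171.15, -9.14], [-177.46, 177.46]. Speed limits (degrees/s): [159.86, 159.86, 180, 180, 180, 180].

INTERFACE

Orientations are given as a 3x3 rotation matrix whose columns are the frame's x, y, z axes.
In Python, from station import r gives the robot as it stands.
- The arm moves only by the shell command python3 steer.py 'ROWS'. ROWS is a JSON list of rows, 1 to 8 of them, each written [opening, [dx, dy, dz], [rx, ry, rz]]: the opening from 0.0 (shut) to 1.0 (fully open), then dx, dy, dz in units of 5 mm, then a rotation vector rx, ry, rz in units of 5 degrees; each row is the pose to reach, as a shift and turn from the pose commanded when the command began, along the tool's axes at that moment; what a row does not reach only later rows make up. A row lasts 1/10 s, in which the tool goes at most 0.05 m and 8.59 degrees, less where a joint would pass 70% of its speed; a pose out of reach is approached as far as the arm can. The fingers move at their own pace and stop on an object; the grip force is fixed at half the most. Time passes only in rows, so rows that do not move let the fingers close. It prints the time, the measured TCP pose, the force, the opening and the grip force at its end. Input that does not fit is refused with a message, and nothing moves.
- r.sense(): the state, without advancing time (a new reading comes with each control period).
- r.capture(name): name is "side" or "top" or "wrist"; returns a dict with "pixels" (384x512x3 uint8, red, green, blue), "z_map" (384x512 float32, m along the optical axis (not along the pixel's ray), 0 where there is no reading), "K" (3x3 intrinsics, pixels), "world_from_camera" (4x4, takes a point from camera to world coordinates). Camera axes: x right, y up, looking along -z (the intrinsics and any distortion apply to the point x, -y, -z); pixel columns grow to the right and rows downward; lengths in m; the calibration is good to about 2 mm. A picture is of the moment at which its call begins.
- r.finish_job(): hands the job in; it is judged then, once.
The state is a dict: "time_s": time; "joints": joint angles; "joint_velocities": joint speeds; "effort": joint torques, N m; "tcp_pos": TCP position; "ee_rot": TCP orientation; "wrist_force": force on the tool from outside, world axes, zero at the start; "moment": the same for the moment, N m; "gripper_width": opening from 0.0 (shut) to 1.0 (fully open); "gripper_force": force on a finger pad.
Only numpy, scipy, OpenCV 4.12 (cv2) and the standard library are available. Lean on these libraries where they do the work, as an engineer would, in place of code of your own. Each camera call takes 0.05 s, during which the arm holds its last target. There are 200 camera calls.

TASK

The pedal in the clamping fixture is only loosely held. Take the big L-shaped hex key out of its blue block, flip it so that its short arm goes fully down into the clamp screw, and use the long arm as the lever to turn the stiff screw clockwise until it stops hard; leave the key sitting in the screw. Then turn the red and green status sign half a turn, right round to its stop, so that green shows where red showed; leave the bottle, cup and loose pedals where they are.

Things in the scene. Friction and masses are not known exactly. Their poses are not given: they have to be found in the camera images.
- key: Loose steel L-shaped hex key, 17 mm across flats (19.6 over corners), 0.34 to 0.53 kg. Origin: where the arms' centre lines meet at the bend. Short arm along its +x, ends 72 mm from the origin; long arm along its -z, ends 170 mm from it. y is square to the L; two flats of each arm face +y and -y. Centre of mass 60 mm down the long arm, 11 mm towards the short one.
- short_tip (a point): Centre of the end face of the key's short arm.
- long_tip (a point): Centre of the end face of the key's long arm. At the start it stands on the floor of the block's hole, 13 mm above the table: the key is upright (lean up to 3 degrees), its bend 183 mm above the table and 108 mm above the block, its short arm level and pointing away from the robot (+x, within about 40 degrees). Let go when seated in the screw, the key leans about 5 degrees.
- key_block: Blue fixed tool block, 80 x 80 x 75 mm high, origin at the centre of its underside; a round hole in the middle of its top, 21.6 mm wide and 62 mm deep, holds the key. It is on one side of the fixture, the sign on the other; they may be swapped.
- fixture: Fixed aluminium clamping fixture, origin on the table under the screw axis. Base plate x -133 to +143 mm, 120 wide, 20 high; on it at x = -77 mm a yellow pedal under a steel strap (34 wide, top z = 50 mm, a green line on it on the -x side of the screw). At x = +110 mm a steel column 210 mm high, 36 mm across, 60 mm at its foot, 52 mm at its black top collar.
- screw_mouth (a point): Top centre of the dark clamp screw (head 38 mm across, z 50 to 86 mm, axis vertical). Frame turns with it, z up. Hex socket 18.4 mm across flats, 26 mm deep, 3 mm chamfer; hexagon corners on its +x axis and every 60 deg. The short arm fits when the long arm points along this x or a multiple of 60 deg from it (play 10 deg either way); seated, the long arm is level, its centre line 132 mm up.
- screw (a joint): Angle of the clamp screw, rad: grows as it is turned clockwise seen from above. It starts loose between 0 and 0.5 and is tight against a hard stop at 1.2, where the yellow paint mark on its head lines up with the green line on the strap. It is stiff: about 0.9 N m all the way, so about 7 N at 130 mm out on the long arm.
- sign_stand: Fixed stand of the status sign: black foot 90 mm across, 12 mm high, steel spindle 16 mm thick up to z = 70 mm; origin at the centre of its underside, on the spindle axis. Its x axis points within 0.4 rad of world +x.
- sign_top (a point): Middle of the top edge of the sign, on the vertical spindle axis, 151 mm above the table. The sign is an upright plate 116 mm wide, 80 mm high (from z = 71 to 151 mm) and 8 mm thick, pivoted on the vertical axis through its middle. The frame turns with the sign: y along its width, x out of its red face, -x out of its green face.
- sign (a joint): Angle of the sign about the vertical, rad, grows anticlockwise seen from above, from a stop at 0 (red face towards the stand's +x) to a stop at 3.14 (green face towards the stand's +x). It starts between 0 and 0.35; it turns easily (0.03 N m) and stays where it is left.
- oil_bottle: Bystander: black bottle, 54 mm across, 150 mm high, standing loose; origin at the centre of its underside.
- cup: Bystander: aluminium cup, 72 mm across, 70 mm high, standing loose; origin at the centre of its underside.
- black_pedal_low: Bystander: black pedal lying flat, about 92 x 100 x 18 mm plus a 15 mm thick stub reaching 69 mm from the middle along -y; origin at the centre of its underside. Another black pedal lies on it.
- black_pedal_top: Bystander: like the other black pedal, lying on it, together 36 mm high.
- yellow_pedal: Bystander: loose yellow pedal of the same shape lying flat on the table.

How it is judged:
By the outcome, as a careful person would: the job done as asked, in the order asked, and still so for the second after the job is handed in, with the robot touching nothing.
It also fails if it takes over 72 s, if anything falls off the work surface, if the arm or the gripper's body presses on something with over 40 N, if the wrist force passes 120 N, or if a joint passes its speed limit or range.

## Working session

There is one attempt and no reset: what is moved stays moved. The work goes in short steps, Python scripts to look and compute and a shell command to move; the robot and the scene stay as the last step left them, time stands still between calls to the robot, and variables do not carry over. Pictures are saved under pics/ and viewed, at most 10 in all, crops included, and the job is handed in when it is done.

```bash
ls; mkdir -p pics; python3 - <<'E'
from station import r
import cv2,numpy as np,pickle
out={}
for n in ("side","top"):
    c=r.capture(n); out[n]=c
    print(n,c["K"].tolist(),np.round(c["world_from_camera"],3).tolist(),c.keys())
pickle.dump(out,open("c0.pkl","wb"))
cv2.imwrite("pics/s0.png",cv2.cvtColor(out["side"]["pixels"],cv2.COLOR_RGB2BGR))
cv2.imwrite("pics/t0.png",cv2.cvtColor(out["top"]["pixels"],cv2.COLOR_RGB2BGR))
print(r.sense())
E
```

```text
pics
station.py
steer.py
side [[458.3273363570959, 0.0, 259.85676781011256], [0.0, 458.3273363570959, 193.65573681100565], [0.0, 0.0, 1.0]] [[-0.999, 0.029, -0.015, 0.49], [-0.032, -0.774, 0.632, 0.781], [0.006, 0.633, 0.775, 1.071], [0.0, 0.0, 0.0, 1.0]] dict_keys(['pixels', 'z_map', 'K', 'world_from_camera'])
top [[349.4895912192055, 0.0, 258.84174531282724], [0.0, 349.4895912192055, 194.6146062263145], [0.0, 0.0, 1.0]] [[0.005, 0.984, -0.181, 0.348], [-0.999, 0.011, 0.032, 0.018], [0.033, 0.181, 0.983, 1.033], [0.0, 0.0, 0.0, 1.0]] dict_keys(['pixels', 'z_map', 'K', 'world_from_camera'])
{'time_s': 0.1, 'joints': array([-5.41115248e+01,  2.20868195e+01,  3.87057375e-01, -2.37836677e-02,
       -6.84117000e+01, -1.48163566e+01]), 'joint_velocities': array([ 0.02684305, -0.0770177 ,  0.19359348,  0.1680917 , -0.05731731,
       -0.03717736]), 'effort': array([-3.78606037e-04, -3.91689456e+01,  1.87934643e+01,  4.23189595e+00,
        1.34730869e-02, -6.18108879e-05]), 'tcp_pos': array([ 0.22452505, -0.58269761,  0.22156432]), 'ee_rot': array([[-9.33183593e-01, -3.59399078e-01, -8.27674216e-04],
       [-3.59400010e-01,  9.33181860e-01,  1.80231271e-03],
       [ 1.24621037e-04,  1.97935477e-03, -9.99998033e-01]]), 'wrist_force': array([-0.71672196, -0.60127714,  0.68913087]), 'moment': array([-0.0071346 ,  0.02093271,  0.02411948]), 'gripper_force': 0.0, 'gripper_width': 1.0023291482433487}
```

View pics/s0.png

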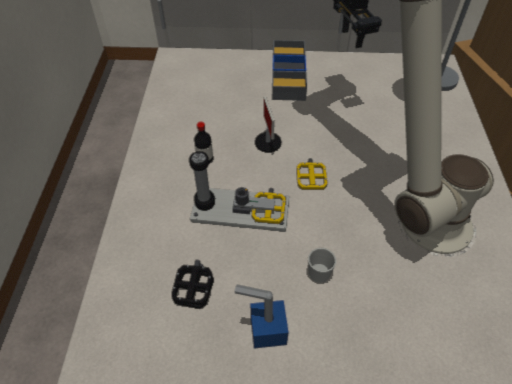

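View pics/t0.png

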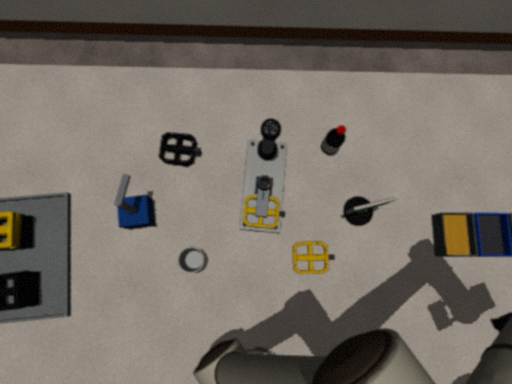

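The side view shows the key block at (268,325) with the bend at (268,295) and the short-arm tip at (237,290). It also shows the screw at (242,195), the column top at (200,160) and the sign at (268,120). In the top view, the block is at (136,212), the short-arm tip at (124,178), the screw at (264,184), the column at (270,130) and the sign at (360,208).

```bash
cat > h.py <<'E'
import numpy as np,cv2,pickle
def cloud(c):
    z=c["z_map"];K=c["K"];v,u=np.mgrid[:z.shape[0],:z.shape[1]]
    P=np.stack([(u-K[0,2])/K[0,0]*z,-(v-K[1,2])/K[1,1]*z,-z],-1)
    W=c["world_from_camera"];P=P@W[:3,:3].T+W[:3,3]
    P[z<=0]=np.nan
    return P
def proj(c,p):
    W=np.linalg.inv(c["world_from_camera"]);q=W[:3,:3]@p+W[:3,3]
    return c["K"][0,0]*q[0]/-q[2]+c["K"][0,2], c["K"][1,1]*-q[1]/-q[2]+c["K"][1,2]
def ray(c,u,v,h):
    K=c["K"];W=c["world_from_camera"]
    d=W[:3,:3]@np.array([(u-K[0,2])/K[0,0],-(v-K[1,2])/K[1,1],-1]);o=W[:3,3]
    return o+d*(h-o[2])/d[2]
E
python3 - <<'E'
from h import *
o=pickle.load(open("c0.pkl","rb"))
np.set_printoptions(precision=4,suppress=True)
for n in ("side","top"):
    c=o[n];P=cloud(c);hsv=cv2.cvtColor(c["pixels"],cv2.COLOR_RGB2HSV)
    x,y,z=np.moveaxis(P,-1,0)
    fr=lambda m:(m.sum(),P[m].mean(0),P[m].min(0),P[m].max(0)) if m.sum() else 0
    print(n,"table z",np.nanmedian(z[abs(z)<.03]))
    bl=(hsv[...,0]>105)&(hsv[...,0]<125)&(hsv[...,1]>150)
    roi=(x>.3)&(x<.8)&(y>.15)&(y<.45)
    m=roi&bl&(z>.068)&(z<.085);print("blocktop",*fr(m))
    print(" rect",cv2.minAreaRect(P[m][:,:2].astype(np.float32)))
    m=roi&(z>.165)&(z<.21);print("keyarm",*fr(m))
    q=P[m];l=cv2.fitLine(q[:,:2].astype(np.float32),cv2.DIST_L2,0,.01,.01).ravel()
    t=(q[:,:2]-l[2:])@l[:2];print(" line",l,t.min(),t.max(),np.degrees(np.arctan2(l[1],l[0])), "z-slope",np.polyfit(t,q[:,2],1))
    fx=(x>.4)&(x<.85)&(y>-.12)&(y<.12)
    for nm,a,b in(("plate",.014,.026),("screwtop",.078,.094),("coltop",.2,.22)):
        m=fx&(z>a)&(z<b);print(nm,*fr(m))
        if m.sum()>5:print(" rect",cv2.minAreaRect(P[m][:,:2].astype(np.float32)))
    sg=(y<-.15)&(y>-.45)&(x>.35)&(x<.65)
    m=sg&(z>.075)&(z<.165);print("sign",*fr(m))
    if m.sum()>5:
        q=P[m];l=cv2.fitLine(q[:,:2].astype(np.float32),cv2.DIST_L2,0,.01,.01).ravel();t=(q[:,:2]-l[2:])@l[:2];print(" line",l,t.min(),t.max(),np.degrees(np.arctan2(l[1],l[0])))
    m=sg&(z>.007)&(z<.018);print("foot",*fr(m))
    print(" rect",cv2.minAreaRect(P[m][:,:2].astype(np.float32)))
im=o["top"]["pixels"];a=im[140:230,100:190];b=im[110:240,225:305];
s=o["side"]["pixels"];d=s[180:235,185:295]
can=np.zeros((600,800,3),np.uint8)
R=lambda i,w,h:cv2.resize(i,(w,h),interpolation=cv2.INTER_CUBIC)
can[:270,:270]=R(a,270,270);can[:520,280:600]=R(b,320,520);can[280:415,:270]=R(d,270,135)
can[420:600,:270]=R(s[270:350,220:340],270,180)
can[:240,610:800]=R(im[170:240,330:400],190,240) if 0 else R(im[175:240,330:402],190,240)
can[250:450,610:800]=R(s[90:160,235:300],190,200)
cv2.imwrite("pics/crop1.png",can[...,::-1])
E
```

```text
side table z 0.0008905303943798071
blocktop 895 [0.4784 0.3415 0.0755] [0.4379 0.2925 0.0681] [0.5198 0.3789 0.0807]
 rect ((0.4788110852241516, 0.3357574939727783), (0.07668446749448776, 0.0784594863653183), 7.63499116897583)
keyarm 379 [0.5117 0.3301 0.1875] [0.4727 0.3104 0.1656] [0.5542 0.3434 0.1967]
 line [ 0.9765 -0.2156  0.5117  0.3301] -0.039085992324907934 0.04283041109578141 -12.450159 z-slope [0.0426 0.1875]
plate 1736 [ 0.5743 -0.0104  0.0207] [ 0.4276 -0.095   0.014 ] [0.7069 0.0469 0.026 ]
 rect ((0.5669527053833008, -0.02578955888748169), (0.12501029670238495, 0.2742176651954651), 84.86267852783203)
screwtop 165 [ 0.5936 -0.0249  0.0853] [ 0.545  -0.0465  0.0781] [ 0.6878 -0.0055  0.0938]
 rect ((0.6150769591331482, -0.018919095396995544), (0.14169928431510925, 0.0405673123896122), 7.41463041305542)
coltop 271 [ 0.6703 -0.0322  0.2096] [ 0.6454 -0.0619  0.2005] [ 0.6961 -0.009   0.2154]
 rect ((0.6713860630989075, -0.03507869690656662), (0.04990421608090401, 0.051604390144348145), 33.23368835449219)
sign 276 [ 0.4936 -0.3001  0.1233] [ 0.4761 -0.3672  0.0753] [ 0.5111
[... 1012 characters left out ...]
  0.0936]
 rect ((0.6049551963806152, -0.03187575936317444), (0.03867054730653763, 0.1276777684688568), 84.2872314453125)
coltop 334 [ 0.668  -0.0365  0.2095] [ 0.6441 -0.0616  0.201 ] [ 0.6955 -0.0113  0.2151]
 rect ((0.6691560745239258, -0.036707669496536255), (0.05040726438164711, 0.04978494346141815), 41.16481399536133)
sign 242 [ 0.4885 -0.3041  0.1364] [ 0.4735 -0.3648  0.0758] [ 0.5083 -0.2541  0.1562]
 line [ 0.2456 -0.9694  0.4885 -0.3041] -0.05070870812041969 0.0635599592073304 -75.78558
foot 783 [ 0.4558 -0.2735  0.0132] [ 0.3511 -0.3536  0.0073] [ 0.6484 -0.1503  0.018 ]
 rect ((0.49864912033081055, -0.2525715231895447), (0.20209510624408722, 0.2973437011241913), 89.359130859375)
```

View pics/crop1.png

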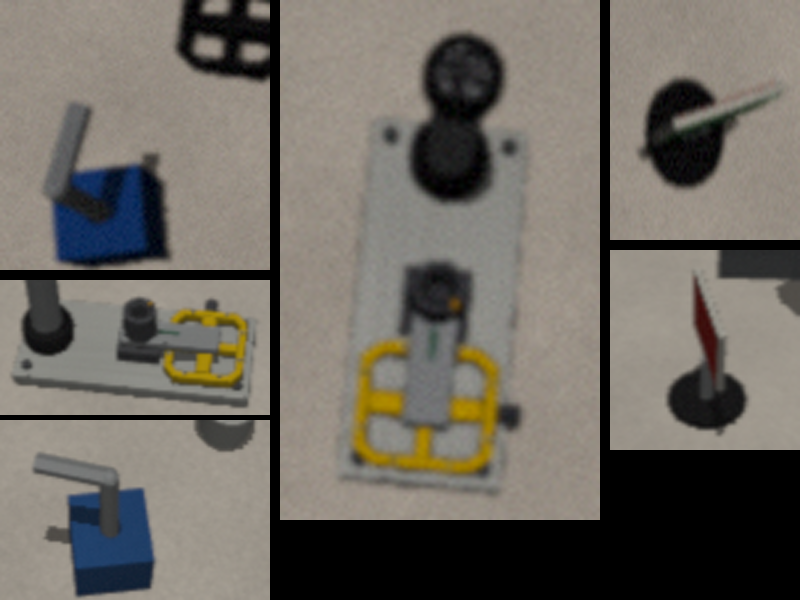

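The crops show the yellow paint mark lower-right of the screw centre, meaning about 60° still to turn to the green line. The sign's red face is towards +x/+y. The two cameras differ by 3–5 mm, so next I'll lift and look at the screw with the wrist camera.

The rows are not in the units I measure in: shifts go in units of 5 mm and turns go in units of 5 degrees. I convert before sending: 0.3 m is 60, -0.18 m is -36.

```bash
python3 steer.py '[[1, [0, 0, -36], [0, 0, 0]], [1, [0, 0, -36], [0, 0, 0]], [1, [0, 0, -36], [0, 0, 0]], [1, [-24, 20, -36], [0, 0, 0]], [1, [-50, 40, -36], [0, 0, 0]], [1, [-50, 40, -36], [0, 0, 0]], [1, [-76, 60, -36], [0, 0, 0]], [1, [-76, 60, -36], [0, 0, 0]]]'; python3 steer.py '[[1, [-26, 20, 0], [0, 0, 4]], [1, [-26, 20, 0], [0, 0, 4]], [1, [-26, 20, 0], [0, 0, 4]], [1, [-26, 20, 0], [0, 0, 4]], [1, [-26, 20, 0], [0, 0, 4]], [1, [-26, 20, 0], [0, 0, 4]]]'; python3 - <<'E'
from station import r
import cv2,numpy as np,pickle
np.set_printoptions(precision=4,suppress=True)
c=r.capture("wrist");pickle.dump(c,open("w1.pkl","wb"));s=r.sense()
print(s["joints"],s["tcp_pos"],s["ee_rot"],c["K"],c["world_from_camera"])
cv2.imwrite("pics/w1.png",c["pixels"][...,::-1])
E
```

```text
time_s: 0.9
tcp_pos: [0.3509, -0.3667, 0.3932]
ee_rot: [[-0.933, -0.359, -0.0], [-0.359, 0.933, 0.0], [-0.0, 0.0, -1.0]]
wrist_force: [0.7, -1.0, -0.5]
gripper_width: 1.0
gripper_force: 0.0
time_s: 1.5
tcp_pos: [0.4359, -0.228, 0.393]
ee_rot: [[-1.0, -0.02, -0.001], [-0.02, 1.0, 0.0], [0.001, 0.0, -1.0]]
wrist_force: [-0.2, 0.2, -0.5]
gripper_width: 1.001
gripper_force: 0.0
[ -8.7344   4.5116   1.231    0.0039 -86.7621 -80.1783] [ 0.4357 -0.2286  0.3932] [[-0.9998 -0.019  -0.0007]
 [-0.019   0.9998  0.    ]
 [ 0.0007  0.0001 -1.    ]] [[279.664    0.     254.8016]
 [  0.     279.664  192.1085]
 [  0.       0.       1.    ]] [[-0.0196 -0.9699 -0.2429  0.3696]
 [ 0.9998 -0.019  -0.0046 -0.2298]
 [-0.0002 -0.2429  0.97    0.5554]
 [ 0.      0.      0.      1.    ]]
```

View pics/w1.png

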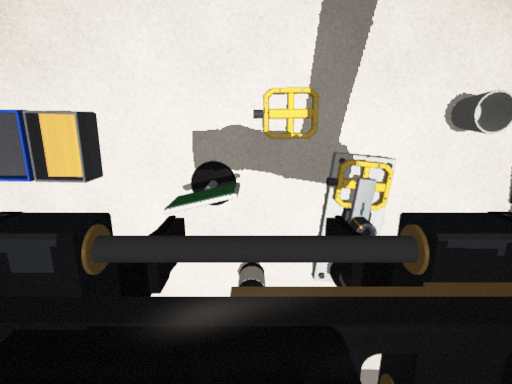

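The wrist camera looks over the robot side of the gripper: the screw at (365,222) is half behind a finger and the sign's green face is at (215,192). I'll move past the screw to clear the view.

```bash
python3 steer.py '[[1, [-42, 40, 6], [0, 0, 0]], [1, [-42, 40, 6], [0, 0, 0]], [1, [-42, 40, 6], [0, 0, 0]], [1, [-42, 40, 6], [0, 0, 0]], [1, [-42, 40, 6], [0, 0, 0]], [1, [-42, 40, 6], [0, 0, 0]], [1, [-42, 40, 6], [0, 0, 0]]]'; python3 - <<'E'
from station import r
from h import *
np.set_printoptions(precision=4,suppress=True)
c=r.capture("wrist");pickle.dump(c,open("w2.pkl","wb"));s=r.sense()
print(s["joints"],s["tcp_pos"])
u,v=proj(c,np.array([.561,-.0265,.086]));print(u,v)
u,v=int(u),int(v)
cv2.imwrite("pics/w2.png",cv2.resize(c["pixels"][max(0,v-50):v+50,u-60:u+60,::-1],None,fx=6,fy=6,interpolation=cv2.INTER_CUBIC))
E
```

```text
time_s: 2.25
tcp_pos: [0.6444, -0.0226, 0.3592]
ee_rot: [[-1.0, -0.02, -0.005], [-0.02, 1.0, 0.0], [0.005, 0.0, -1.0]]
wrist_force: [0.4, -0.0, -1.0]
gripper_width: 1.003
gripper_force: 0.0
[  12.2056   21.1086   18.3219   -0.0187  -87.4733 -101.1019] [ 0.643  -0.0243  0.3606]
253.6695687476364 111.12943769311933
```

View pics/w2.png

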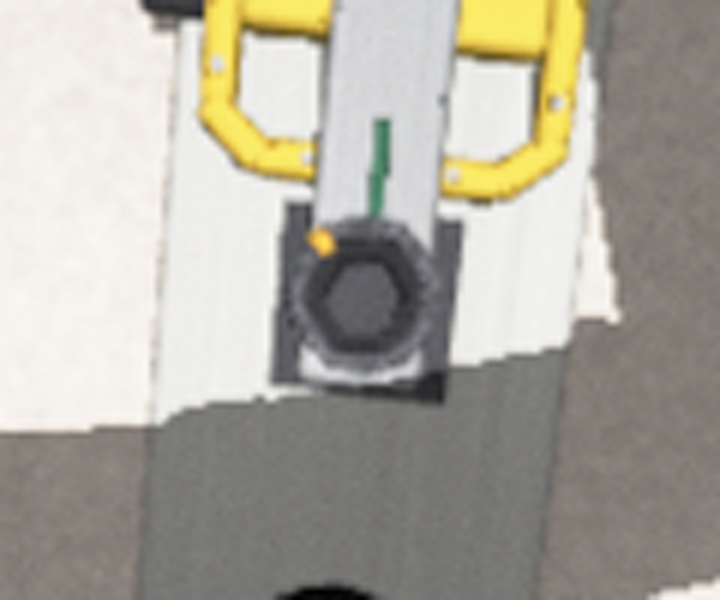

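The wrist crop shows the screw at about (368,290), its mark at (321,242), the green line at (382,120), and hex corners left and right. I'll measure the centre, mark and hex phase numerically.

```bash
python3 - <<'E'
from h import *
np.set_printoptions(precision=4,suppress=True)
c=pickle.load(open("w2.pkl","rb"));im=c["pixels"];hsv=cv2.cvtColor(im,cv2.COLOR_RGB2HSV);P=cloud(c)
x,y,z=np.moveaxis(P,-1,0)
near=np.hypot(x-.56,y+.027)<.03
m=near&(z>.08)&(z<.095);q=P[m]
print("rim",m.sum(),cv2.minEnclosingCircle(q[:,:2].astype(np.float32)),q.mean(0))
mm=near&(hsv[...,0]>12)&(hsv[...,0]<32)&(hsv[...,1]>120);v,u=np.nonzero(mm);mk=ray(c,u.mean(),v.mean(),.086);print("mark",len(u),mk)
C=np.array(cv2.minEnclosingCircle(q[:,:2].astype(np.float32))[0]);print("mark ang",np.degrees(np.arctan2(*(mk[:2]-C)[::-1])),np.hypot(*(mk[:2]-C)))
g=(hsv[...,0]>45)&(hsv[...,0]<95)&(hsv[...,1]>90)&(x>.45)&(x<.6)&(abs(y+.03)<.04);v,u=np.nonzero(g);G=np.array([ray(c,a,b,.05) for a,b in zip(u,v)])[:,:2]
print("green",len(G),G.mean(0),np.degrees(np.arctan2(*(G.mean(0)-C)[::-1])))
# orthorectify at z=.086 and .06, show hexagon phases
gray=cv2.cvtColor(im,cv2.COLOR_RGB2GRAY)
for h in(.086,.062):
    N=241;gx,gy=np.meshgrid(np.linspace(-.02,.02,N),np.linspace(-.02,.02,N),indexing="ij")
    uv=np.array([proj(c,np.array([C[0]+a,C[1]+b,h])) for a,b in zip(gx.ravel(),gy.ravel())]).reshape(N,N,2).astype(np.float32)
    o=cv2.remap(gray,uv[...,0],uv[...,1],cv2.INTER_CUBIC)
    # darkness rings
    th=np.radians(np.arange(0,360,2))
    for rr in(.007,.008,.009,.0095,.010,.0105,.011,.012):
        s=cv2.remap(o,((.02+rr*np.sin(th))/.04*(N-1)).astype(np.float32)[None],((.02+rr*np.cos(th))/.04*(N-1)).astype(np.float32)[None],1)[0].astype(float)
        F=(s*np.exp(-6j*th)).mean();print(h,rr,round(s.mean(),1),"6fold amp",round(abs(F),2),"bright phase",round(np.degrees(np.angle(F))/-6%60,1))
E
```

```text
rim 403 ((0.5596993565559387, -0.027526479214429855), 0.01959831267595291) [ 0.5593 -0.0275  0.0857]
mark 14 [ 0.5469 -0.0377  0.086 ]
mark ang -141.52349100925477 0.0164098063327178
green 20 [ 0.5242 -0.0239] 174.11670769487415
0.086 0.007 93.7 6fold amp 0.58 bright phase 32.4
0.086 0.008 83.3 6fold amp 2.11 bright phase 32.5
0.086 0.009 66.6 6fold amp 1.81 bright phase 35.1
0.086 0.0095 61.0 6fold amp 0.77 bright phase 41.3
0.086 0.01 58.7 6fold amp 0.63 bright phase 54.8
0.086 0.0105 58.8 6fold amp 0.79 bright phase 1.8
0.086 0.011 59.9 6fold amp 0.78 bright phase 4.3
0.086 0.012 62.8 6fold amp 0.1 bright phase 14.8
0.062 0.007 95.0 6fold amp 0.26 bright phase 54.7
0.062 0.008 89.6 6fold amp 1.0 bright phase 36.2
0.062 0.009 77.2 6fold amp 1.74 bright phase 33.4
0.062 0.0095 69.7 6fold amp 2.02 bright phase 31.7
0.062 0.01 63.1 6fold amp 1.78 bright phase 30.3
0.062 0.0105 58.8 6fold amp 1.25 bright phase 28.4
0.062 0.011 57.0 6fold amp 0.61 bright phase 23.1
0.062 0.012 59.2 6fold amp 0.77 bright phase 2.9
```

Screw centre is about (0.560, −0.0275) with hex corners at 32° + 60k, and 45–49° is left to turn. This fits the screw-frame convention. I'll calibrate a kinematic model before planning the flip, so this move includes a small sideways tilt.

To row units: -0.1 m is -20, 0.1 m is 20, -24 degrees is -4.8.

```bash
python3 steer.py '[[1, [10, 10, -6], [-1.6, 0, 0]], [1, [20, 20, -12], [-3.2, 0, 0]], [1, [30, 30, -20], [-4.8, 0, 0]], [1, [30, 30, -20], [-4.8, 0, 0]], [1, [30, 30, -20], [-4.8, 0, 0]]]'; python3 - <<'E'
from station import r
import numpy as np
np.set_printoptions(precision=4,suppress=True)
s=r.sense();print(s["joints"],s["tcp_pos"],s["ee_rot"])
from scipy.spatial.transform import Rotation as R
j=s["joints"];Rx=lambda a:R.from_euler('x',a,degrees=True);Ry=lambda a:R.from_euler('y',a,degrees=True);Rz=lambda a:R.from_euler('z',a,degrees=True)
f=lambda j,s4:Rz(j[0])*Ry(j[1]-j[2])*Rx(s4*j[3])*Ry(-j[4])*Rx(-j[5])
j0=np.array([-54.1115,22.0868,.387,-.0238,-68.4117,-14.8164]);E0=R.from_matrix([[-.93318,-.3594,-.0008],[-.3594,.93318,.0018],[.0001,.00198,-1]])
for s4 in(1,-1):
    C=f(j0,s4).inv()*E0
    print(s4,C.as_matrix(),(E0.inv()*E0).magnitude(),np.degrees(((f(j,s4)*C).inv()*R.from_matrix(s["ee_rot"])).magnitude()))
E
```

```text
time_s: 2.8
tcp_pos: [0.4873, 0.1203, 0.4666]
ee_rot: [[-1.0, -0.015, -0.002], [-0.014, 0.913, 0.408], [-0.005, 0.408, -0.913]]
wrist_force: [0.3, -0.9, 0.9]
gripper_width: 0.997
gripper_force: 0.0
[  16.9997    3.9914   15.4199  -23.0323  -93.7565 -109.2257] [0.4873 0.1203 0.4666] [[-0.9999 -0.0148 -0.0015]
 [-0.0141  0.913   0.4078]
 [-0.0046  0.4078 -0.9131]]
1 [[ 0.0008 -0.0002  1.    ]
 [-1.      0.0003  0.0008]
 [-0.0003 -1.     -0.0002]] 0.0 46.06990010189229
-1 [[ 0.  0.  1.]
 [-1. -0.  0.]
 [ 0. -1.  0.]] 0.0 0.0014674174297307392
```

```bash
cat > kin.py <<'E'
import numpy as np
from scipy.optimize import least_squares
from scipy.spatial.transform import Rotation as R
e=lambda a,d:R.from_euler(a,d,degrees=True)
C=R.from_matrix([[0,0,1],[-1,0,0],[0,-1,0]])
LO=np.array([-179.8,-69.2,-61.2,-181,-171,-177]);HI=np.array([179.8,118,80.6,117.5,-9.2,177])
def fk(j,k,full=False):
    d1,a1,L2,L4,a3,oy,L6=k
    A=e('z',j[0]);B=A*e('y',j[1]-j[2]);D=B*e('x',-j[3]);F=D*e('y',-j[4])
    el=np.array([0,0,d1])+A.apply([a1+L2*np.sin(np.radians(j[1])),0,L2*np.cos(np.radians(j[1]))])
    w=el+B.apply([L4,0,a3]);w2=w+D.apply([0,oy,0]);t=w2+F.apply([L6,0,0])
    Rt=F*e('x',-j[5])*C
    return (t,Rt,el,w,w2) if full else (t,Rt)
data=[([-54.1115,22.0868,.387,-.0238,-68.4117,-14.8164],[.22452,-.5827,.22156]),([-8.7344,4.5116,1.231,.0039,-86.7621,-80.1783],[.4357,-.2286,.3932]),
([12.2056,21.1086,18.3219,-.0187,-87.4733,-101.1019],[.643,-.0243,.3606]),([16.9997,3.9914,15.4199,-23.0323,-93.7565,-109.2257],[.4873,.1203,.4666])]
s=least_squares(lambda k:np.concatenate([fk(j,k)[0]-p for j,p in data]+[[(k[1])*1e-3,k[4]*1e-3]]),[.245,0,.55,.42,0,-.16,.38])
k0=s.x
def ik(t,Rt,seed):
    s=least_squares(lambda j:np.concatenate([(fk(j,k0)[0]-t)*20,(fk(j,k0)[1].inv()*Rt).as_rotvec()]),np.clip(seed,LO+.5,HI-.5),bounds=(LO,HI))
    return s.x,s.cost
def iks(t,Rt,n=25,seed=0):
    g=np.random.default_rng(seed);out=[]
    az=np.degrees(np.arctan2(t[1],t[0]))
    for i in range(n):
        q=g.uniform(LO,HI);q[0]=az+g.uniform(-60,60);q[1]=g.uniform(-30,60);q[2]=g.uniform(-60,40)
        x,c=ik(t,Rt,q)
        if c<1e-5 and not any(np.abs(x-o).max()<2 for o in out):out.append(x)
    return out
def rot(z,x): # tool z, tool x
    z=z/np.linalg.norm(z);x=x-z*(x@z);x/=np.linalg.norm(x)
    return R.from_matrix(np.column_stack([x,np.cross(z,x),z]))
E
cat > plan.py <<'E'
from kin import *
np.set_printoptions(precision=3,suppress=True)
print("k",k0,np.abs(s.fun).max())
ps=np.radians(-11.5);kx=np.array([np.cos(ps),np.sin(ps),0]);up=np.array([0,0,1.])
for al in(0,20):
  a=np.radians(al);z=np.cos(a)*kx-np.sin(a)*up
  for sx in(1,-1):
    x=sx*(np.sin(a)*kx+np.cos(a)*up);g=np.array([.478,.332,.128])
    for q in iks(g+.019*z,rot(z,x)):
        t,_,el,w,w2=fk(q,k0,True);print("grasp al",al,"sx",sx,q,"wrist z",w[2],w2[2],"elbow",el)
    for ph in(212,152,272):
        f=np.array([np.cos(np.radians(ph)),np.sin(np.radians(ph)),0]);zz=-np.cos(a)*up+np.sin(a)*f
        xx=sx*(-np.sin(a)*up-np.cos(a)*f)  # key z -> -f
        g=np.array([.56,-.0275,.132])+.055*f
        for q in iks(g+.019*zz,rot(zz,xx),12):print("  final al",al,"sx",sx,"phi",ph,q)
E
python3 plan.py
```

```text
k [ 0.161 -0.     0.565  0.422  0.    -0.16   0.306] 2.7057901276328344e-05
grasp al 0 sx 1 [  55.036   43.151  -60.28   112.89   -95.307 -102.356] wrist z 0.16219312105352313 0.12800000000000003 elbow [0.221 0.316 0.573]
  final al 0 sx 1 phi 212 [ 11.725  17.965 -23.347  -0.    -48.688 110.275]
  final al 0 sx 1 phi 152 [ 18.017  17.525 -24.027  -0.    -48.449  43.983]
  final al 0 sx 1 phi 272 [  7.991  22.418 -16.211   0.    -51.371 174.009]
grasp al 0 sx -1 [ 55.036  43.151 -60.28  112.89  -95.307  77.644] wrist z 0.16219312105352318 0.12800000000000014 elbow [0.221 0.316 0.573]
  final al 0 sx -1 phi 212 [ 11.725  17.965 -23.347  -0.    -48.688 -69.725]
  final al 0 sx -1 phi 152 [  18.017   17.525  -24.027    0.     -48.449 -136.017]
  final al 0 sx -1 phi 272 [  7.991  22.418 -16.211   0.    -51.371  -5.991]
grasp al 20 sx 1 [ 51.727  30.607 -58.784 116.573 -69.726 -89.42 ] wrist z 0.22477013843602756 0.22628996026478784 elbow [0.178 0.226 0.647]
  final al 20 sx 1 phi 212 [ 15.001  25.987 -15.451   6.197 -67.871 103.686]
  final al 20 sx 1 phi 152 [ 10.472  26.223  -7.737 -12.901 -72.372  57.219]
  final al 20 sx 1 phi 272 [ 16.443  22.556 -27.948  26.528 -47.866 146.158]
grasp al 20 sx -1 [ 51.727  30.607 -58.784 116.573 -69.726  90.58 ] wrist z 0.22477013843727017 0.22628996026496984 elbow [0.178 0.226 0.647]
  final al 20 sx -1 phi 212 [ 15.001  25.987 -15.451   6.197 -67.871 -76.314]
  final al 20 sx -1 phi 152 [  10.472   26.223   -7.737  -12.901  -72.372 -122.781]
  final al 20 sx -1 phi 272 [ 16.443  22.556 -27.948  26.528 -47.866 -33.842]
```

```bash
cat > plan2.py <<'E'
from kin import *
np.set_printoptions(precision=1,suppress=True)
up=np.array([0,0,1.])
for psd in(-11.5,-5,-20):
 ps=np.radians(psd);kx=np.array([np.cos(ps),np.sin(ps),0])
 for al in(0,10,25,35,45,55):
  a=np.radians(al);z=np.cos(a)*kx-np.sin(a)*up
  x=np.sin(a)*kx+np.cos(a)*up
  for zg in(.128,.2,.3):
    g=np.array([.478,.332,zg])
    print(psd,al,zg,*iks(g+.019*z,rot(z,-x),30))
E
python3 plan2.py
```

```text
-11.5 0 0.128 [ 55.   43.2 -60.3 112.9 -95.3  77.6]
-11.5 0 0.2 [ 54.8  33.7 -60.1 113.7 -91.5  86.5]
-11.5 0 0.3 [ 54.9  21.5 -57.5 113.2 -85.6 100.1]
-11.5 10 0.128 [ 53.5  36.7 -59.9 115.9 -82.8  84. ]
-11.5 10 0.2 [ 54.3  27.4 -59.  113.6 -78.6  93.3]
-11.5 10 0.3 [ 56.1  16.2 -55.5 108.4 -73.6 107.6]
-11.5 25 0.128 [ 50.8  27.9 -57.9 115.8 -63.1  94.1]
-11.5 25 0.2 [ 53.5  19.6 -56.1 108.  -59.7 105. ]
-11.5 25 0.3 [ 58.   10.4 -51.   95.2 -58.5 121.7]
-11.5 35 0.128 [ 49.4  23.3 -55.9 111.6 -50.3 102.3]
-11.5 35 0.2 [ 53.7  15.9 -53.4  99.1 -48.8 115.2]
-11.5 35 0.3 [ 59.8   8.2 -46.8  81.6 -51.7 133.9]
-11.5 45 0.128 [ 49.1  20.1 -53.4 102.  -39.  113.2]
-11.5 45 0.2 [ 55.2  13.7 -49.7  84.2 -40.7 129. ]
-11.5 45 0.3 [ 61.6   7.2 -40.9  64.8 -48.4 148.6]
-11.5 55 0.128 [ 51.3  18.4 -49.8  83.3 -30.9 129.9]
-11.5 55 0.2 [ 57.8  13.1 -43.7  62.5 -37.2 147.9]
-11.5 55 0.3 [ 62.2   7.5 -32.9  46.7 -49.2 164.9]
-5 0 0.128
-5 0 0.2
-5 0 0.3
-5 10 0.128
-5 10 0.2
-5 10 0.3
-5 25 0.128
-5 25 0.2
-5 25 0.3 [ 51.9   8.  -53.6 107.2 -52.6 120.1]
-5 35 0.128
-5 35 0.2 [ 47.1  14.1 -55.3 1
[... 548 characters left out ...]
 86.7]
-20 10 0.2 [ 61.1  29.3 -54.7  97.8 -79.1  96. ]
-20 10 0.3 [ 62.4  19.3 -51.1  93.7 -78.  109.9]
-20 25 0.128 [ 58.   29.5 -54.3  99.1 -63.9  96.7]
-20 25 0.2 [ 60.4  22.1 -52.1  92.  -63.4 107.5]
-20 25 0.3 [ 63.6  13.7 -46.5  82.3 -65.3 122.8]
-20 35 0.128 [ 56.6  25.2 -52.6  94.6 -53.1 104.9]
-20 35 0.2 [ 60.1  18.5 -49.4  84.  -54.2 117.2]
-20 35 0.3 [ 64.1  11.3 -42.3  71.5 -59.2 133.4]
-20 45 0.128 [ 55.8  22.1 -50.1  85.6 -43.4 115.6]
-20 45 0.2 [ 60.2  16.2 -45.6  71.8 -47.2 129.5]
-20 45 0.3 [ 64.2  10.  -36.7  58.4 -55.7 145.7]
-20 55 0.128 [ 56.5  20.3 -46.1  69.9 -36.4 130.8]
-20 55 0.2 [ 60.6  15.1 -39.9  55.2 -43.6 145.2]
-20 55 0.3 [ 63.4   9.7 -29.6  43.9 -55.2 159.2]
```

```bash
cat > track.py <<'E'
from kin import *
from scipy.spatial.transform import Slerp
np.set_printoptions(precision=1,suppress=True)
up=np.array([0,0,1.])
def gp(g,al,ps,sx,flip): # flip deg 0..90: grasp pose with key yaw ps(deg), tool
    p=np.radians(ps);kx=np.array([np.cos(p),np.sin(p),0]);a=np.radians(al+flip)
    z=np.cos(a)*kx-np.sin(a)*up;x=np.sin(a)*kx+np.cos(a)*up
    return g+.019*z,rot(z,sx*x)
if __name__=="__main__":
  for al in(30,38):
   for sx in(1,-1):
    g0=np.array([.478,.332,.118]);t,Rt=gp(g0,al,-11.5,sx,0)
    for q in iks(t,Rt,15):
      if q[3]<0: continue
      print("al",al,"sx",sx,"grasp",q)
      for ph in(212,152):
        qq=q.copy();mx=[]
        sp=np.array([.56,-.0275,.0]);f=np.array([np.cos(np.radians(ph)),np.sin(np.radians(ph)),0])
        g1=g0+[0,0,.13];g2=sp+.065*f+[0,0,.215]
        seq=[(g0+up*h,0,-11.5) for h in np.linspace(0,.13,5)]
        seq+=[(g1+(g2-g1)*u,90*u,-11.5+(ph-168.5)*u) for u in np.linspace(0,1,19)]
        seq+=[(g2-up*h,90,ph-180) for h in np.linspace(0,.083,4)]
        for d in range(0,56,5):
            b=np.radians(ph-d);seq.append((sp+.065*np.array([np.cos(b),np.sin(b),0])+[0,0,.132],90,ph-180-d))
        tr=[]
        for g,fl,ps in seq:
            t,Rt=gp(g,al,ps,sx,fl);qn,c=ik(t,Rt,qq);tr.append(np.r_[qn,c*1e4,np.abs(qn-qq).max()]);qq=qn
        tr=np.array(tr);print(" phi",ph,"maxcost",tr[:,6].max(),"maxstep",tr[:,7].max());print(tr[[0,4,8,12,16,20,23,27,32,38],:7])
E
python3 track.py
```

```text
al 30 sx 1 grasp [ 49.6  26.6 -57.1 115.5 -57.2 -83.5]
 phi 212 maxcost 2.858458714651961e-15 maxstep 20.40473808517076
[[ 49.6  26.6 -57.1 115.5 -57.2 -83.5   0. ]
 [ 56.1  13.2 -52.5  96.8 -53.7 -61.8   0. ]
 [ 43.4   4.2 -54.5  94.5 -31.6 -43.    0. ]
 [ 44.2   1.7 -41.8  31.5 -30.4  26.    0. ]
 [ 29.7   8.3 -21.4   1.5 -55.5  74.5   0. ]
 [ 19.8  18.  -10.8   1.3 -76.2  94.5   0. ]
 [ 15.9  25.   -7.5   8.  -86.5 103.5   0. ]
 [ 15.9  29.9 -12.9   8.2 -76.4 102.1   0. ]
 [ 13.5  30.7  -7.9  -0.8 -81.3  88.8   0. ]
 [  9.5  30.6  -3.2 -13.4 -83.5  67.3   0. ]]
 phi 152 maxcost 3.5025482635613e-15 maxstep 10.77625781305791
[[ 49.6  26.6 -57.1 115.5 -57.2 -83.5   0. ]
 [ 56.1  13.2 -52.5  96.8 -53.7 -61.8   0. ]
 [ 53.7   7.8 -50.1  77.  -42.2 -42.9   0. ]
 [ 49.9   5.7 -38.5  36.  -41.7  -4.3   0. ]
 [ 35.6   9.6 -21.2   5.  -56.7  30.2   0. ]
 [ 18.7  17.7  -6.6 -10.6 -76.8  49.5   0. ]
 [  8.1  25.5   2.8 -17.2 -92.2  57.    0. ]
 [  8.1  30.3  -2.4 -17.3 -82.7  60.    0. ]
 [  5.6  29.   -2.1 -24.2 -78.9  45.3   0. ]
 [  3.1  26.2  -4.2 -32.1 -68.2  23.4   0. ]]
al 30 sx -1 gra
[... 2888 characters left out ...]
77.  5993.2]
 [  -5.8    7.   -61.2  109.    -9.2  177.  5858. ]
 [  28.    12.   -45.1   32.4  -35.5  177.  5165.8]]
 phi 152 maxcost 4805.834141281395 maxstep 10.339940038729786
[[  48.5   23.3  -55.4  111.2  -47.1  103.4    0. ]
 [  57.3   11.2  -49.4   85.9  -47.4  128.3    0. ]
 [  55.7    7.5  -44.7   60.   -40.8  151.8    0. ]
 [  49.9    6.3  -36.    31.3  -43.6  177.    61.7]
 [  43.     6.   -34.5   24.4  -47.   177.   916.9]
 [  34.3    8.3  -29.    16.5  -54.6  177.  2807.5]
 [  24.4   14.   -18.3    6.9  -67.6  177.  4805.8]
 [  27.2   15.7  -33.4   16.3  -46.3  177.  4515. ]
 [  18.9   21.8  -15.2   -5.3  -61.9  177.  2892.2]
 [   8.9   24.4   -6.6  -23.5  -64.3  177.   930. ]]
```

Kinematic model fits to 0.03 mm. Plan: grip the long arm at a 35–38° pitch with tool x up, flip −90° about tool y, then yaw to a long-arm direction of about 212°. First I'll move over the block and look at the key.

The rows are not in the units I measure in: shifts go in units of 5 mm and turns go in units of 5 degrees. I convert before sending: 0.11 m is 22, 0.17 m is 34, 24 degrees is 4.8.

```bash
python3 steer.py '[[1, [22, 34, 30], [4.8, 0, 0]], [1, [22, 34, 30], [4.8, 0, 0]], [1, [22, 34, 30], [4.8, 0, 0]], [1, [22, 34, 30], [4.8, 0, 0]], [1, [22, 34, 30], [4.8, 0, 0]], [1, [22, 34, 30], [4.8, 0, 0]]]' | tail -5; for i in 1 2 3; do python3 steer.py '[[1, [0, 0, 0], [0, 0, -11.2]], [1, [0, 0, 0], [0, 0, -11.2]], [1, [0, 0, 0], [0, 0, -11.2]], [1, [0, 0, 0], [0, 0, -11.2]], [1, [0, 0, 0], [0, 0, -11.2]], [1, [0, 0, 0], [0, 0, -11.2]], [1, [0, 0, 0], [0, 0, -11.2]]]' | head -3; done; python3 - <<'E'
from station import r
from h import *
np.set_printoptions(precision=4,suppress=True)
c=r.capture("wrist");pickle.dump(c,open("w3.pkl","wb"));s=r.sense();print(s["joints"],s["tcp_pos"],s["ee_rot"],c["world_from_camera"])
im=c["pixels"].copy();P=cloud(c);hsv=cv2.cvtColor(im,cv2.COLOR_RGB2HSV);x,y,z=np.moveaxis(P,-1,0)
cv2.imwrite("pics/w3.png",im[...,::-1])
roi=(x>.42)&(x<.6)&(y>.26)&(y<.42)
bl=roi&(hsv[...,0]>105)&(hsv[...,0]<125)&(hsv[...,1]>150)&(z>.068)&(z<.085)
if bl.sum()>20:print("block",bl.sum(),cv2.minAreaRect(P[bl][:,:2].astype(np.float32)),P[bl][:,2].mean())
m=roi&(z>.16)&(z<.21);q=P[m];print("arm",m.sum(),q.mean(0),q.min(0),q.max(0))
l=cv2.fitLine(q[:,:2].astype(np.float32),cv2.DIST_L2,0,.01,.01).ravel();t=(q[:,:2]-l[2:])@l[:2];print(l,t.min(),t.max(),np.degrees(np.arctan2(l[1],l[0])))
m=roi&(z>.08)&(z<.16);q=P[m];print("long",m.sum(),q.mean(0) if len(q) else 0)
E
```

```text
tcp_pos: [0.3731, 0.338, 0.3935]
ee_rot: [[-1.0, -0.022, -0.003], [-0.022, 1.0, -0.002], [0.003, -0.002, -1.0]]
wrist_force: [0.5, -0.4, 0.4]
gripper_width: 1.002
gripper_force: 0.0
time_s: 4.1
tcp_pos: [0.3763, 0.3344, 0.3966]
ee_rot: [[-0.542, -0.84, 0.001], [-0.84, 0.542, 0.001], [-0.001, -0.0, -1.0]]
time_s: 4.8
tcp_pos: [0.3763, 0.3344, 0.3966]
ee_rot: [[0.393, -0.92, 0.001], [-0.92, -0.393, 0.001], [-0.0, -0.001, -1.0]]
time_s: 5.5
tcp_pos: [0.3763, 0.3344, 0.3966]
ee_rot: [[0.982, -0.188, 0.001], [-0.188, -0.982, 0.001], [0.001, -0.001, -1.0]]
[ 60.1606   5.6412   2.9474   0.0266 -87.2205  19.046 ] [0.3762 0.3345 0.3966] [[ 0.9823 -0.1872  0.0011]
 [-0.1872 -0.9823  0.0011]
 [ 0.0009 -0.0013 -1.    ]] [[-0.189   0.952   0.2406  0.4415]
 [-0.982  -0.1831 -0.0469  0.3212]
 [-0.0006 -0.2451  0.9695  0.5589]
 [ 0.      0.      0.      1.    ]]
block 1843 ((0.4759437143802643, 0.3339863121509552), (0.07807586342096329, 0.07740546017885208), 8.252942085266113) 0.07519305709706116
arm 1005 [0.5108 0.3271 0.1895] [0.4695 0.3118 0.1608] [0.5517 0.3429 0.1948]
[ 0.9801 -0.1986  0.5108  0.3271] -0.042189954032597995 0.04037376965405413 -11.456
long 64 [0.4715 0.3327 0.1228]
```

View pics/w3.png

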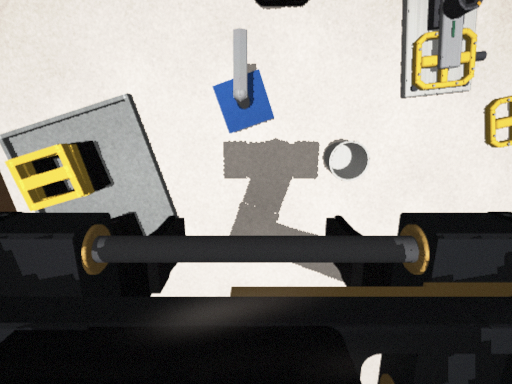

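The picture shows the key's short arm from (240,30) to the bend at (242,100) on the blue block, and the cup at (347,160). Wrist measurements put the bend at (0.479, 0.3335), the yaw at −11.5° and z at about 0.185, all as expected. I'll check the approach in the model.

```bash
cat > tr2.py <<'E'
from track import *
import sys
np.set_printoptions(precision=3,suppress=True)
def walk(q,t0,R0,t1,R1,n=12):
    sl=Slerp([0,1],R.concatenate([R0,R1]));out=[]
    for u in np.linspace(0,1,n):
        q,c=ik(t0+(t1-t0)*u,sl(u),q);out.append(np.r_[q,c*1e4])
    out=np.array(out);return q,out
def rel(t0,R0,t1,R1): return R0.inv().apply(t1-t0),np.degrees((R0.inv()*R1).as_rotvec())
E
python3 - <<'E'
from tr2 import *
from station import r
s=r.sense();q=s["joints"];t0=s["tcp_pos"];R0=R.from_matrix(s["ee_rot"])
al=36
tg,Rg=gp(np.array([.478,.3336,.118]),al,-11.5,1,0)
tp=tg-Rg.apply([0,0,.12]);th=tp+[0,0,.13]
print(rel(t0,R0,th,Rg),rel(th,Rg,tp,Rg))
for a,b,c_,d in((t0,R0,th,Rg),(th,Rg,tp,Rg),(tp,Rg,tg,Rg)):
    q,o=walk(q,a,b,c_,d);print(o[::3]);print(o[-1])
E
```

```text
(array([ 0.018, -0.019,  0.089]), array([-0.401, 53.947,  0.62 ])) (array([-0.105,  0.   ,  0.076]), array([0., 0., 0.]))
[[ 60.159   5.64    2.944   0.027 -87.219  19.048   0.   ]
 [ 68.452   2.128 -11.164  15.074 -74.477   6.804   0.   ]
 [ 74.835   0.611 -25.865  32.715 -65.286 -10.447   0.   ]
 [ 77.637   1.874 -39.255  52.622 -61.291 -30.778   0.   ]]
[ 77.469   4.516 -46.526  66.112 -62.211 -44.716   0.   ]
[[ 77.469   4.516 -46.526  66.112 -62.211 -44.716   0.   ]
 [ 76.155   6.817 -49.748  69.873 -59.419 -50.248   0.   ]
 [ 74.53    9.47  -52.685  74.421 -56.915 -56.211   0.   ]
 [ 72.582  12.476 -55.276  79.762 -54.858 -62.578   0.   ]]
[ 71.123  14.679 -56.778  83.71  -53.821 -67.001   0.   ]
[[ 71.123  14.679 -56.778  83.71  -53.821 -67.001   0.   ]
 [ 64.604  16.983 -57.226  91.97  -51.795 -70.357   0.   ]
 [ 58.328  19.506 -57.096 100.095 -50.474 -73.622   0.   ]
 [ 52.524  22.219 -56.429 107.672 -49.757 -76.596   0.   ]]
[ 48.983  24.111 -55.719 112.286 -49.539 -78.349   0.   ]
```

To row units: 0.089 m is 17.8, -0.019 m is -3.8, 54 degrees is 10.8.

```bash
python3 steer.py '[[1, [3.6, -3.8, 17.8], [-0.08, 10.8, 0.12]], [1, [3.6, -3.8, 17.8], [-0.08, 10.8, 0.12]], [1, [3.6, -3.8, 17.8], [-0.08, 10.8, 0.12]], [1, [3.6, -3.8, 17.8], [-0.08, 10.8, 0.12]], [1, [3.6, -3.8, 17.8], [-0.08, 10.8, 0.12]], [1, [3.6, -3.8, 17.8], [-0.08, 10.8, 0.12]], [1, [3.6, -3.8, 17.8], [-0.08, 10.8, 0.12]], [1, [3.6, -3.8, 17.8], [-0.08, 10.8, 0.12]]]' | head -3; python3 steer.py '[[1, [-21, 0, 15.2], [0, 0, 0]], [1, [-21, 0, 15.2], [0, 0, 0]], [1, [-21, 0, 15.2], [0, 0, 0]], [1, [-21, 0, 15.2], [0, 0, 0]], [1, [-21, 0, 15.2], [0, 0, 0]]]'; python3 - <<'E'
from tr2 import *
from station import r
s=r.sense();q=s["joints"];t0=s["tcp_pos"];R0=R.from_matrix(s["ee_rot"])
tg,Rg=gp(np.array([.478,.3336,.118]),36,-11.5,1,0)
print(q,rel(t0,R0,tg,Rg))
from h import *
c=r.capture("wrist");pickle.dump(c,open("w4.pkl","wb"));P=cloud(c);x,y,z=np.moveaxis(P,-1,0)
roi=(x>.42)&(x<.6)&(y>.26)&(y<.42)
for a,b in((.08,.11),(.11,.14),(.14,.17),(.17,.21)):
    m=roi&(z>a)&(z<b);qq=P[m];print(a,m.sum(),np.median(qq,0) if len(qq) else 0, qq.min(0) if len(qq) else 0, qq.max(0) if len(qq) else 0)
E
```

```text
time_s: 6.35
tcp_pos: [0.3969, 0.35, 0.3058]
ee_rot: [[0.576, -0.203, 0.792], [-0.116, -0.979, -0.166], [0.809, 0.004, -0.587]]
time_s: 6.85
tcp_pos: [0.3977, 0.3519, 0.1785]
ee_rot: [[0.575, -0.204, 0.793], [-0.12, -0.979, -0.165], [0.809, -0.001, -0.587]]
wrist_force: [-0.1, 0.6, 0.0]
gripper_width: 1.002
gripper_force: 0.0
[ 71.591  14.838 -56.362  82.887 -54.12  -66.786] (array([-0.001,  0.002,  0.121]), array([ 0.201, -0.045, -0.201]))
0.08 294 [0.47  0.336 0.096] [0.467 0.327 0.08 ] [0.475 0.344 0.11 ]
0.11 370 [0.471 0.336 0.126] [0.468 0.327 0.11 ] [0.476 0.343 0.14 ]
0.14 489 [0.472 0.336 0.156] [0.468 0.326 0.14 ] [0.477 0.343 0.17 ]
0.17 1461 [0.49  0.331 0.189] [0.469 0.312 0.17 ] [0.551 0.343 0.193]
```

To row units: 0.12 m is 24, -0.001 m is -0.2.

```bash
python3 steer.py '[[1, [0, 0.2, 8], [0, 0, 0]], [1, [0, 0.2, 16], [0, 0, 0]], [1, [0, 0.2, 22], [0, 0, 0]], [1, [-0.2, 0.2, 24], [0, 0, 0]], [1, [-0.2, 0.2, 24], [0, 0, 0]], [1, [-0.2, 0.2, 24], [0, 0, 0]]]'; python3 steer.py '[[0.1, [0, 0, 0], [0, 0, 0]], [0.1, [0, 0, 0], [0, 0, 0]], [0.1, [0, 0, 0], [0, 0, 0]], [0.1, [0, 0, 0], [0, 0, 0]], [0.1, [0, 0, 0], [0, 0, 0]], [0.1, [0, 0, 0], [0, 0, 0]]]'
```

```text
time_s: 7.5
tcp_pos: [0.4914, 0.3321, 0.1078]
ee_rot: [[0.574, -0.202, 0.794], [-0.12, -0.979, -0.162], [0.81, -0.002, -0.586]]
wrist_force: [0.4, -0.8, -0.1]
gripper_width: 0.999
gripper_force: 0.0
time_s: 8.1
tcp_pos: [0.4905, 0.3314, 0.1056]
ee_rot: [[0.576, -0.201, 0.792], [-0.117, -0.98, -0.164], [0.809, 0.001, -0.588]]
wrist_force: [-0.2, 0.0, -0.3]
gripper_width: 0.539
gripper_force: 0.0
```

```bash
python3 steer.py '[[0, [0, 0, 0], [0, 0, 0]], [0, [0, 0, 0], [0, 0, 0]], [0, [0, 0, 0], [0, 0, 0]], [0, [0, 0, 0], [0, 0, 0]], [0, [0, 0, 0], [0, 0, 0]], [0, [0, 0, 0], [0, 0, 0]], [0, [0, 0, 0], [0, 0, 0]]]'
```

```text
time_s: 8.8
tcp_pos: [0.4906, 0.3315, 0.1055]
ee_rot: [[0.576, -0.201, 0.792], [-0.117, -0.98, -0.163], [0.809, 0.001, -0.588]]
wrist_force: [1.0, 0.3, -1.3]
gripper_width: 0.191
gripper_force: 30.0
```

Gripped on the flats (16.6 mm). Lift straight out.

```bash
python3 steer.py '[[0, [4, 0, -2.9], [0, 0, 0]], [0, [10, 0, -7.2], [0, 0, 0]], [0, [16, 0, -11.6], [0, 0, 0]], [0, [22, 0, -16], [0, 0, 0]], [0, [26, 0, -18.8], [0, 0, 0]], [0, [26, 0, -18.8], [0, 0, 0]]]'; python3 - <<'E'
from tr2 import *
from h import *
from station import r
s=r.sense();q=s["joints"];t0=s["tcp_pos"];R0=R.from_matrix(s["ee_rot"])
c=r.capture("wrist");pickle.dump(c,open("w5.pkl","wb"));P=cloud(c);x,y,z=np.moveaxis(P,-1,0)
g=t0-R0.apply([0,0,.019]);print(q,g)
T=(P-g)@R0.as_matrix() # tool coords rel grasp
m=(T[...,0]>.02)&(T[...,0]<.13)&(abs(T[...,1])<.04)&(T[...,2]<.12)&(T[...,2]>-.03);W=P[m]
hi=W[W[:,2]>g[2]+.045];print("short",len(hi),hi.mean(0),hi.min(0),hi.max(0))
l=cv2.fitLine(hi[:,:2].astype(np.float32),cv2.DIST_L2,0,.01,.01).ravel();t=(hi[:,:2]-l[2:])@l[:2];print("az",np.degrees(np.arctan2(l[1],l[0])),t.min(),t.max(),l)
top=hi[(t>-.02)];pf=np.polyfit((top[:,:2]-l[2:])@l[:2],top[:,2],1);print("slope deg",np.degrees(np.arctan(pf[0])))
lo=W[W[:,2]<g[2]+.045];print("long",len(lo),lo.mean(0))
# target: hover above screw
ph=212;f=np.array([np.cos(np.radians(ph)),np.sin(np.radians(ph)),0])
al=36;sp=np.array([.56,-.0275,0])
k=np.array([.4,.2,.30]);t1,R1=gp(k,al,-11.5,1,45)
t2,R2=gp(sp+.065*f+[0,0,.26],al,ph-180,1,90)
print(rel(t0,R0,t1,R1),rel(t1,R1,t2,R2),rel(t0,R0,t2,R2))
for a,b,c_,d in((t0,R0,t1,R1),(t1,R1,t2,R2)):
    q,o=walk(q,a,b,c_,d);print(o[::2]);print(o[-1])
E
```

```text
time_s: 9.4
tcp_pos: [0.4907, 0.3324, 0.2683]
ee_rot: [[0.575, -0.201, 0.793], [-0.121, -0.98, -0.16], [0.809, -0.004, -0.588]]
wrist_force: [-0.8, 0.5, -4.0]
gripper_width: 0.196
gripper_force: 29.9
[ 59.474   9.483 -47.84   82.984 -50.382 -48.822] [0.476 0.335 0.279]
short 2467 [0.514 0.327 0.351] [0.471 0.312 0.324] [0.553 0.343 0.356]
az -10.634802 -0.04389101081603473 0.03823027768420385 [ 0.983 -0.185  0.514  0.327]
slope deg -1.4751808199782923
long 858 [0.472 0.335 0.316]
(array([-0.024,  0.148, -0.056]), array([ -0.166, -45.017,  -0.191])) (array([0.136, 0.243, 0.059]), array([-10.41 , -42.773, -43.36 ])) (array([0.032, 0.391, 0.082]), array([  7.303, -85.346, -47.642]))
[[ 59.47    9.465 -47.841  82.974 -50.382 -48.8     0.   ]
 [ 61.132   5.534 -46.167  68.99  -47.132 -36.5     0.   ]
 [ 62.419   2.414 -42.828  53.343 -46.984 -22.599   0.   ]
 [ 62.124   0.123 -38.107  38.283 -49.572  -8.524   0.   ]
 [ 59.743  -1.288 -32.698  25.068 -54.143   4.658   0.   ]
 [ 55.518  -1.792 -27.256  13.916 -60.078  16.468   0.   ]]
[ 52.891  -1.717 -24.674   9.076 -63.417  21.798   0.   ]
[[ 52.891  -1.717 -24.674   9.076 -63.417  21.798   0.   ]
 [ 42.604   2.103 -18.935   2.688 -70.134  42.663   0.   ]
 [ 33.983   7.005 -13.798  -0.103 -77.462  59.956   0.   ]
 [ 27.269  12.395  -9.437   0.05  -84.345  74.407   0.   ]
 [ 22.149  17.882  -5.914   2.426 -90.261  86.966   0.   ]
 [ 18.187  23.207  -3.323   6.515 -94.935  98.339   0.   ]]
[ 16.512  25.751  -2.412   9.094 -96.75  103.713   0.   ]
```

The key is held square (short-arm slope −1.5°, bend 66 mm from the grasp point). Next, flip and carry it over the screw in two stages.

```bash
python3 steer.py '[[0, [-4.8, 29.6, -11.2], [0, -9, 0]], [0, [-4.8, 29.6, -11.2], [0, -9, 0]], [0, [-4.8, 29.6, -11.2], [0, -9, 0]], [0, [-4.8, 29.6, -11.2], [0, -9, 0]], [0, [-4.8, 29.6, -11.2], [0, -9, 0]], [0, [-4.8, 29.6, -11.2], [0, -9, 0]]]' | head -2; python3 steer.py '[[0, [27.2, 48.6, 11.8], [-2.08, -8.56, -8.68]], [0, [27.2, 48.6, 11.8], [-2.08, -8.56, -8.68]], [0, [27.2, 48.6, 11.8], [-2.08, -8.56, -8.68]], [0, [27.2, 48.6, 11.8], [-2.08, -8.56, -8.68]], [0, [27.2, 48.6, 11.8], [-2.08, -8.56, -8.68]], [0, [27.2, 48.6, 11.8], [-2.08, -8.56, -8.68]], [0, [27.2, 48.6, 11.8], [-2.08, -8.56, -8.68]], [0, [27.2, 48.6, 11.8], [-2.08, -8.56, -8.68]]]';python3 steer.py '[[0, [0, 0, 0], [0, 0, 0]], [0, [0, 0, 0], [0, 0, 0]]]'|head -3; cat > see.py <<'E'
from tr2 import *
from h import *
from station import r
def look(tag):
    s=r.sense();t0=s["tcp_pos"];R0=R.from_matrix(s["ee_rot"]);g=t0-R0.apply([0,0,.019])
    print(s["time_s"],s["joints"],"g",g,"F",s["wrist_force"],"M",s["moment"],"w",s["gripper_width"])
    o={n:r.capture(n) for n in("side","top","wrist")};pickle.dump(o,open(f"c_{tag}.pkl","wb"))
    return o,t0,R0,g
E
python3 - <<'E'
from see import *
o,t0,R0,g=look("hover")
can=np.zeros((600,800,3),np.uint8)
pts={n:proj(o[n],np.array([.56,-.0275,.15])) for n in o};print(pts)
for i,(n,w,hh) in enumerate((("side",65,70),("top",65,70))):
    u,v=map(int,pts[n]);cr=o[n]["pixels"][max(0,v-hh):v+hh,max(0,u-w):u+w];k=min(400/cr.shape[1],430/cr.shape[0]);cr=cv2.resize(cr,None,fx=k,fy=k,interpolation=2);can[:cr.shape[0],i*400:i*400+cr.shape[1]]=cr[:,:400]
w=cv2.resize(o["wrist"]["pixels"],(227,170));can[430:600,:227]=w
cv2.imwrite("pics/hover.png",can[...,::-1])
E
```

```text
time_s: 10.05
tcp_pos: [0.4002, 0.1967, 0.2782]
time_s: 10.85
tcp_pos: [0.4946, -0.0722, 0.2412]
ee_rot: [[0.689, 0.525, -0.5], [0.42, -0.851, -0.315], [-0.591, 0.007, -0.807]]
wrist_force: [-1.0, 1.0, -4.1]
gripper_width: 0.193
gripper_force: 29.9
time_s: 11.05
tcp_pos: [0.4945, -0.0689, 0.2428]
ee_rot: [[0.693, 0.526, -0.493], [0.423, -0.85, -0.314], [-0.584, 0.009, -0.811]]
11.05 [ 16.548  25.558  -2.962   9.29  -96.104 103.146] g [ 0.504 -0.063  0.258] F [-0.165  0.275 -4.195] M [ 0.88  -1.431 -0.02 ] w 0.19055645225858042
{'side': (np.float64(241.23242803458263), np.float64(176.7771975582112)), 'top': (np.float64(265.20093789463687), np.float64(175.88134784312763)), 'wrist': (np.float64(251.8602534671882), np.float64(36.31357189482006))}
```

View pics/hover.png

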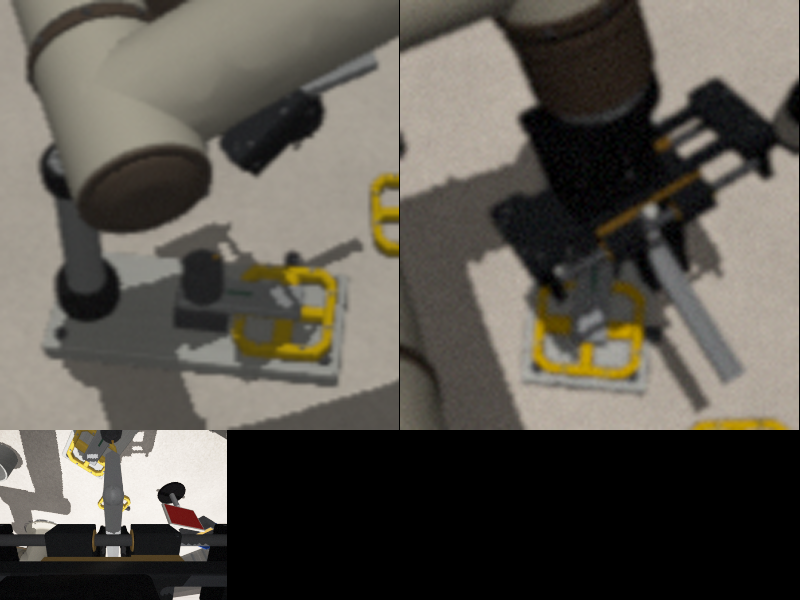

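The top view shows the long arm pointing about 212°, with the side camera blocked by the arm. The wrist view at (112,440–560) in the crop shows the bend and short arm with the screw at the top edge. I'll measure the short arm from the wrist depth.

```bash
cat > tip.py <<'E'
from see import *
def tip(c,R0,g,C):
    P=cloud(c);d=P-g;f=-R0.as_matrix()[:,0].copy();f[2]=0;f/=np.linalg.norm(f);s=np.array([-f[1],f[0],0])
    L=np.stack([d@f,d@s,d[...,2]],-1) # along long arm, side, up
    m=(L[...,0]<-.04)&(L[...,0]>-.10)&(abs(L[...,1])<.025)&(L[...,2]<.02)&(L[...,2]>-.085)
    q=L[m];print("f az",np.degrees(np.arctan2(f[1],f[0])),"n",len(q),"zmin",q[:,2].min())
    for a in np.arange(-.08,.02,.012):
        b=q[(q[:,2]>a)&(q[:,2]<a+.012)]
        if len(b)>3:print(" z%.3f n%d  along med %.4f min %.4f  side mid %.4f w %.4f"%(a+.006,len(b),np.median(b[:,0]),b[:,0].min(),(np.percentile(b[:,1],3)+np.percentile(b[:,1],97))/2,np.ptp(b[:,1])))
    x,y,z=np.moveaxis(P,-1,0);sc=(np.hypot(x-C[0],y-C[1])<.03)&(z>.08)&(z<.092)
    if sc.sum()>5:
        print("screw rim",sc.sum(),cv2.minEnclosingCircle(P[sc][:,:2].astype(np.float32)))
    return f,s
E
python3 - <<'E'
from tip import *
o=pickle.load(open("c_hover.pkl","rb"))
st=r.sense();t0=st["tcp_pos"];R0=R.from_matrix(st["ee_rot"]);g=t0-R0.apply([0,0,.019])
tip(o["wrist"],R0,g,(.56,-.0275))
cv2.imwrite("pics/wh.png",cv2.resize(o["wrist"]["pixels"][:200,150:360,::-1],None,fx=3,fy=3,interpolation=2))
E
```

```text
f az -148.57848160796638 n 6281 zmin -0.07853904159672012
 z-0.074 n223  along med -0.0722 min -0.0749  side mid -0.0004 w 0.0170
 z-0.062 n349  along med -0.0724 min -0.0751  side mid -0.0003 w 0.0168
 z-0.050 n418  along med -0.0726 min -0.0755  side mid -0.0003 w 0.0169
 z-0.038 n506  along med -0.0728 min -0.0758  side mid -0.0002 w 0.0170
 z-0.026 n617  along med -0.0730 min -0.0759  side mid -0.0002 w 0.0170
 z-0.014 n732  along med -0.0733 min -0.0761  side mid -0.0002 w 0.0170
 z-0.002 n2756  along med -0.0680 min -0.0768  side mid -0.0000 w 0.0183
 z0.010 n680  along med -0.0584 min -0.0723  side mid -0.0000 w 0.0097
screw rim 933 ((0.5576461553573608, -0.027533726766705513), 0.01902570202946663)
```

View pics/wh.png

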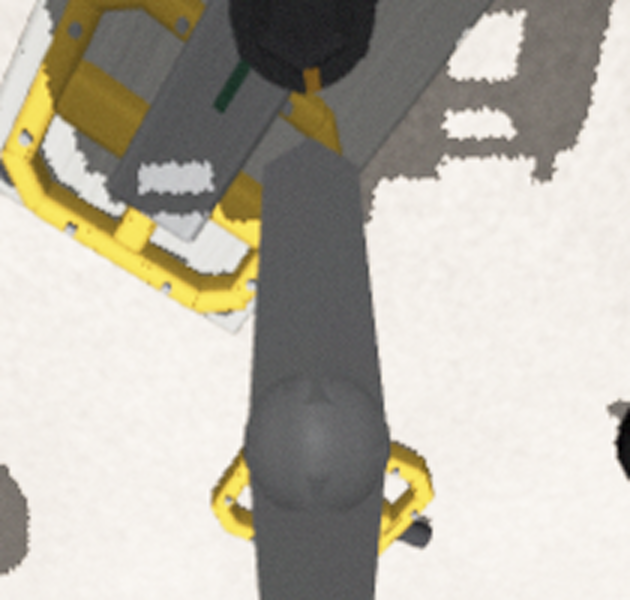

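The wrist crop shows the bend at (318,440), the short-arm end at (312,150) and the screw with its mark at (310,80). The tip is within ~2 mm of the screw axis and leans 1.2°. I'll correct the lean, descend to ~20 mm above and re-measure.

To row units: 0.02 m is 4, 0.058 m is 11.6, 1.2 degrees is 0.24.

```bash
python3 steer.py '[[0, [4, 0, 5.6], [0, 0.24, 0]], [0, [8.4, 0, 11.6], [0, 0.24, 0]], [0, [8.4, 0, 11.6], [0, 0.24, 0]], [0, [8.4, 0, 11.6], [0, 0.24, 0]]]'|head -4; python3 - <<'E'
from tip import *
np.set_printoptions(precision=4,suppress=True)
o,t0,R0,g=look("h2")
tip(o["wrist"],R0,g,(.56,-.0275));print(R0.as_matrix())
cv2.imwrite("pics/h2.png",cv2.resize(o["wrist"]["pixels"][:130,150:360,::-1],None,fx=3,fy=3,interpolation=2))
E
```

```text
time_s: 11.6
tcp_pos: [0.4959, -0.0692, 0.1748]
ee_rot: [[0.704, 0.529, -0.474], [0.431, -0.849, -0.306], [-0.564, 0.011, -0.825]]
wrist_force: [0.7, 0.1, -4.4]
11.6 [ 16.4279  28.2924  -8.1887   9.1848 -86.8296 102.0495] g [ 0.5049 -0.0634  0.1905] F [ 0.7147  0.1491 -4.3632] M [ 0.8525 -1.4652 -0.0361] w 0.19045994795190357
f az -148.49560986105422 n 6355 zmin -0.07375750205794693
 z-0.074 n139  along med -0.0749 min -0.0776  side mid -0.0001 w 0.0170
 z-0.062 n337  along med -0.0749 min -0.0775  side mid 0.0000 w 0.0170
 z-0.050 n399  along med -0.0748 min -0.0775  side mid -0.0001 w 0.0170
 z-0.038 n471  along med -0.0747 min -0.0780  side mid -0.0000 w 0.0170
 z-0.026 n592  along med -0.0747 min -0.0777  side mid 0.0001 w 0.0171
 z-0.014 n718  along med -0.0746 min -0.0776  side mid 0.0001 w 0.0169
 z-0.002 n1436  along med -0.0738 min -0.0775  side mid 0.0002 w 0.0183
 z0.010 n2263  along med -0.0609 min -0.0761  side mid 0.0002 w 0.0165
screw rim 1924 ((0.5592060089111328, -0.026801399886608124), 0.020227987319231033)
[[ 0.7038  0.5288 -0.4744]
 [ 0.4314 -0.8487 -0.306 ]
 [-0.5644  0.0108 -0.8254]]
```

View pics/h2.png

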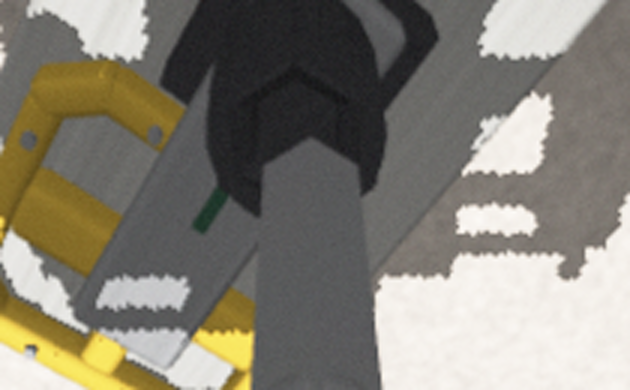

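The wrist crop shows the socket's far corner at (297,70), its side corners at (245,100) and (347,95), and the tip's edges at 263 and 358. Key and socket hexes are aligned but the tip sits slightly right. I'll quantify this by ray casting.

```bash
python3 - <<'E'
from tip import *
np.set_printoptions(precision=4,suppress=True)
c=pickle.load(open("c_h2.pkl","rb"))["wrist"]
st=r.sense();t0=st["tcp_pos"];R0=R.from_matrix(st["ee_rot"]);g=t0-R0.apply([0,0,.019])
f=-R0.as_matrix()[:,0].copy();f[2]=0;f/=np.linalg.norm(f);s=np.array([-f[1],f[0],0])
tipc=g-f*.0678
pr=lambda p:((p-tipc)@f,(p-tipc)@s)
for u,v in((245,100),(347,95),(297,70),(210,110),(383,130)):print((u,v),ray(c,150+u/3,v/3,.086),pr(ray(c,150+u/3,v/3,.086)))
for u,v in((263,163),(358,163),(310,138)):print("tip",ray(c,150+u/3,v/3,tipc[2]-.0735),pr(ray(c,150+u/3,v/3,g[2]-.0735)))
P=cloud(c);x,y,z=np.moveaxis(P,-1,0);m=(np.hypot(x-.56,y+.0275)<.03)&(z>.08)&(z<.09);q=P[m];a=(q-tipc)@f;b=(q-tipc)@s
print("rim f",a.min(),a.max(),"s",b.min(),b.max(),q[:,2].mean())
for lo in np.arange(-.02,.025,.004):
    k=(a>lo)&(a<lo+.004)
    if k.sum()>5:print(round(lo+.002,4),k.sum(),np.percentile(b[k],1),np.percentile(b[k],99),(np.percentile(b[k],1)+np.percentile(b[k],99))/2)
E
```

```text
(245, 100) [ 0.5602 -0.0144  0.086 ] (np.float64(-0.003891186369003864), np.float64(-0.013112614780048777))
(347, 95) [ 0.5719 -0.0316  0.086 ] (np.float64(-0.004893639479393289), np.float64(0.007680013885150974))
(297, 70) [ 0.5705 -0.0206  0.086 ] (np.float64(-0.009419414758585232), np.float64(-0.0024557618758497086))
(210, 110) [ 0.5548 -0.0092  0.086 ] (np.float64(-0.00197787148009551), np.float64(-0.020408923835083984))
(383, 130) [ 0.5703 -0.0417  0.086 ] (np.float64(0.0017924229738879808), np.float64(0.0154716916860911))
tip [ 0.563  -0.0181  0.1177] (np.float64(-0.004362709493194836), np.float64(-0.008495550821586918))
tip [ 0.5719 -0.0325  0.1177] (np.float64(-0.004405026275741123), np.float64(0.008487976103118706))
tip [ 0.571  -0.023   0.1177] (np.float64(-0.008621384129382589), np.float64(-0.0001120404499268537))
rim f -0.016652402104338812 0.020400500995997363 s -0.02209142611337942 0.01571795411267882 0.08562005530401551
-0.018 13 -0.004729813168404686 -0.0024017975417899213 -0.003565805355097304
-0.014 282 -0.013627164808971116 0.007241831688433987 -0.003192666560268565
-0.01 352 -0.017466397302957352 0.011143099204665717 -0.0031616490491458175
-0.006 333 -0.020189353545742254 0.013923037203120067 -0.0031331581713110934
-0.002 226 -0.02126304008840102 0.01481807742335252 -0.0032224813325242496
0.002 213 -0.022061650711605752 0.015644866648709344 -0.0032083920314482043
0.006 198 -0.02163526857566741 0.015339619804774104 -0.0031478243854466525
0.01 163 -0.020986072306429526 0.014829069593162783 -0.0030785013566333713
0.014 105 -0.01995477013798929 0.013980435968276507 -0.0029871670848563917
0.018 38 -0.017066090296241145 -0.011334677717317122 -0.014200384006779133
```

The rows are not in the units I measure in: shifts go in units of 5 mm and turns go in units of 5 degrees. I convert before sending: 0.022 m is 4.4, -0.0034 m is -0.68.

```bash
python3 steer.py '[[0, [2.4, -0.68, 4.4], [0, 0, 0]], [0, [2.4, -0.68, 4.4], [0, 0, 0]], [0, [2.4, -0.68, 4.4], [0, 0, 0]], [0, [2.4, -0.68, 4.4], [0, 0, 0]]]'|head -4; cat > off.py <<'E'
from tip import *
np.set_printoptions(precision=4,suppress=True)
def off(tag,corner=.0776):
    o,t0,R0,g=look(tag);c=o["wrist"]
    f,s=tip(c,R0,g,(.56,-.0275));tipc=g-f*(corner-.0098)
    P=cloud(c);x,y,z=np.moveaxis(P,-1,0);m=(np.hypot(x-.56,y+.0275)<.03)&(z>.08)&(z<.09);q=P[m];a=(q-tipc)@f;b=(q-tipc)@s
    print("rim f",a.min(),a.max(),"s",b.min(),b.max(),"tip z",g[2]-.0738,"axes f,s,down in tool:",R0.inv().apply(f),R0.inv().apply(s),R0.inv().apply([0,0,-1]))
E
python3 -c "
from off import *
off('h3')"
```

```text
time_s: 12.15
tcp_pos: [0.4929, -0.0676, 0.1497]
ee_rot: [[0.705, 0.529, -0.473], [0.432, -0.849, -0.305], [-0.563, 0.011, -0.826]]
wrist_force: [-0.1, 0.2, -3.9]
12.15 [ 16.6354  29.4358 -10.188    9.0866 -83.6469 101.3877] g [ 0.5019 -0.0618  0.1654] F [-0.0985  0.1978 -3.9402] M [ 0.8745 -1.3938 -0.048 ] w 0.19174325022027328
f az -148.49568847813487 n 8655 zmin -0.08497998668581591
 z-0.074 n1801  along med -0.0743 min -0.0868  side mid 0.0000 w 0.0377
 z-0.062 n350  along med -0.0736 min -0.0764  side mid -0.0006 w 0.0169
 z-0.050 n407  along med -0.0736 min -0.0768  side mid -0.0005 w 0.0170
 z-0.038 n493  along med -0.0735 min -0.0765  side mid -0.0005 w 0.0170
 z-0.026 n590  along med -0.0734 min -0.0765  side mid -0.0004 w 0.0169
 z-0.014 n741  along med -0.0735 min -0.0764  side mid -0.0003 w 0.0170
 z-0.002 n2046  along med -0.0709 min -0.0763  side mid -0.0002 w 0.0183
 z0.010 n1499  along med -0.0603 min -0.0743  side mid -0.0003 w 0.0132
screw rim 2411 ((0.5594670176506042, -0.026517214253544807), 0.019773701205849648)
rim f -0.019251363730499474 0.016160805817515653 s -0.018713723699458562 0.018942866737003548 tip z 0.09163215039023695 axes f,s,down in tool: [-0.8266 -0.0073  0.5628] [-0.      0.9999  0.013 ] [ 0.5629 -0.0107  0.8265]
```

Tip is 6 mm above the mouth, within 1.5 mm of the axis. Insert in steps, watching the force.

To row units: 0.0007 m is 0.14, 0.0006 m is 0.12.

```bash
python3 steer.py '[[0, [0.8, 0.14, 0.6], [0, 0, 0]], [0, [1.6, 0.12, 1.9], [0, 0, 0]], [0, [1.6, 0.12, 1.9], [0, 0, 0]]]'; python3 steer.py '[[0, [0.6, 0, 0.82], [0, 0, 0]], [0, [1.12, 0, 1.66], [0, 0, 0]], [0, [1.12, 0, 1.66], [0, 0, 0]]]'
```

```text
time_s: 12.6
tcp_pos: [0.4931, -0.0675, 0.1347]
ee_rot: [[0.703, 0.528, -0.476], [0.431, -0.849, -0.305], [-0.565, 0.009, -0.825]]
wrist_force: [1.0, 0.2, -4.7]
gripper_width: 0.191
gripper_force: 29.9
time_s: 12.9
tcp_pos: [0.4932, -0.0676, 0.125]
ee_rot: [[0.703, 0.528, -0.476], [0.432, -0.849, -0.305], [-0.565, 0.009, -0.825]]
wrist_force: [1.2, 1.1, -5.2]
gripper_width: 0.189
gripper_force: 29.9
```

Entering freely (about 19 mm deep). Go the last 7–8 mm.

To row units: 0.0058 m is 1.16, 0.004 m is 0.8.

```bash
python3 steer.py '[[0, [0.46, 0, 0.66], [0, 0, 0]], [0, [0.8, 0, 1.16], [0, 0, 0]], [0, [0.8, 0, 1.16], [0, 0, 0]]]';  python3 steer.py '[[0, [0.12, 0, 0.16], [0, 0, 0]], [0, [0.12, 0, 0.16], [0, 0, 0]]]'; python3 -c "
from off import *
off('seat')
import numpy as np
s=r.sense();print(s['tcp_pos'],s['ee_rot'],s['moment'])"
```

```text
time_s: 13.2
tcp_pos: [0.4931, -0.068, 0.1191]
ee_rot: [[0.703, 0.528, -0.476], [0.431, -0.849, -0.306], [-0.566, 0.009, -0.825]]
wrist_force: [-0.8, -0.1, -0.7]
gripper_width: 0.192
gripper_force: 30.0
time_s: 13.4
tcp_pos: [0.4929, -0.0681, 0.1188]
ee_rot: [[0.703, 0.528, -0.476], [0.431, -0.849, -0.306], [-0.566, 0.01, -0.824]]
wrist_force: [-2.2, -1.2, 2.1]
gripper_width: 0.191
gripper_force: 30.0
13.4 [ 16.5778  31.5166 -11.7912   9.1746 -80.2353 100.8612] g [ 0.502  -0.0623  0.1344] F [-2.1601 -1.2478  2.1114] M [ 0.3047 -0.2302 -0.0782] w 0.19053108803951832
f az -148.47837928348997 n 10898 zmin -0.0849866619295854
 z-0.074 n504  along med -0.0846 min -0.0875  side mid -0.0007 w 0.0347
 z-0.062 n647  along med -0.0844 min -0.0872  side mid -0.0005 w 0.0349
 z-0.050 n3502  along med -0.0754 min -0.0877  side mid -0.0004 w 0.0379
 z-0.038 n497  along med -0.0739 min -0.0767  side mid -0.0004 w 0.0170
 z-0.026 n612  along med -0.0738 min -0.0767  side mid -0.0003 w 0.0170
 z-0.014 n744  along med -0.0736 min -0.0767  side mid -0.0002 w 0.0170
 z-0.002 n1674  along med -0.0721 min -0.0769  side mid -0.0001 w 0.0186
 z0.010 n1933  along med -0.0608 min -0.0744  side mid -0.0001 w 0.0152
screw rim 3459 ((0.5592178106307983, -0.026310807093977928), 0.02019207365810871)
rim f -0.019872805099633975 0.015797759164949472 s -0.019343528109335588 0.01853011245317991 tip z 0.06063759029217758 axes f,s,down in tool: [-0.8244 -0.0065  0.566 ] [0.     0.9999 0.0116] [ 0.5661 -0.0095  0.8243]
[ 0.4929 -0.0681  0.1187] [[ 0.7028  0.5282 -0.4765]
 [ 0.4309 -0.8491 -0.3056]
 [-0.566   0.0094 -0.8244]] [ 0.0469  0.1058 -0.0698]
```

Seated (tip z 0.061, weight taken by the screw). Compute the arc offsets about the screw axis.

```bash
cat > arc.py <<'E'
import sys
from tr2 import *
from station import r
s=r.sense();t0=s["tcp_pos"];R0=R.from_matrix(s["ee_rot"]);C=np.array([float(sys.argv[1]),float(sys.argv[2]),t0[2]])
print("up in tool",R0.inv().apply([0,0,1]))
np.set_printoptions(precision=4,suppress=True)
q=s["joints"]
for th in map(float,sys.argv[3:]):
    Z=e('z',-th);t=C+Z.apply(t0-C);d,rv=rel(t0,R0,t,Z*R0);q,c=ik(t,Z*R0,q);print(th,d,rv,q,c<1e-5)
E
python3 arc.py .559 -.0273 6 12 18 24 30 36 42 48 54 60
```

```text
up in tool [-0.566  0.009 -0.824]
6.0 [ 0.0003 -0.0081 -0.0003] [ 3.3958 -0.0565  4.9463] [ 15.7781  31.917   -9.9574   6.1986 -82.1613  97.2125] True
12.0 [ 0.0014 -0.0161 -0.0011] [ 6.7916 -0.113   9.8925] [ 14.9345  32.2544  -8.2312   3.2621 -83.8648  93.4317] True
18.0 [ 0.0031 -0.024  -0.0024] [10.1873 -0.1695 14.8388] [ 14.0481  32.5157  -6.6388   0.3537 -85.3187  89.5313] True
24.0 [ 0.0055 -0.0316 -0.0041] [13.5831 -0.226  19.785 ] [ 13.1266  32.6988  -5.19    -2.5251 -86.5084  85.525 ] True
30.0 [ 0.0085 -0.0388 -0.0063] [16.9789 -0.2825 24.7313] [ 12.1775  32.8024  -3.894   -5.3698 -87.4208  81.429 ] True
36.0 [ 0.0121 -0.0456 -0.0088] [20.3747 -0.339  29.6776] [ 11.2083  32.8258  -2.7592  -8.1732 -88.0449  77.2608] True
42.0 [ 0.0163 -0.0519 -0.0118] [23.7705 -0.3955 34.6238] [ 10.2266  32.7695  -1.7925 -10.9262 -88.3719  73.0394] True
48.0 [ 0.0211 -0.0576 -0.0151] [27.1662 -0.452  39.5701] [  9.2405  32.6343  -0.9991 -13.6183 -88.3961  68.7837] True
54.0 [ 0.0263 -0.0627 -0.0187] [30.562  -0.5085 44.5163] [  8.2584  32.4221  -0.3822 -16.2384 -88.1152  64.5125] True
60.0 [ 0.0319 -0.0671 -0.0226] [33.9578 -0.565  49.4626] [  7.2888  32.1355   0.0573 -18.7759 -87.5299  60.2428] True
```

To row units: -0.0316 m is -6.32, -0.024 m is -4.8, 19.8 degrees is 3.96.

```bash
python3 steer.py '[[0, [0.06, -1.6, -0.06], [0.68, -0.012, 0.99]], [0, [0.28, -3.22, -0.22], [1.36, -0.022, 1.98]], [0, [0.62, -4.8, -0.48], [2.04, -0.034, 2.968]], [0, [1.1, -6.32, -0.82], [2.72, -0.046, 3.96]], [0, [1.1, -6.32, -0.82], [2.72, -0.046, 3.96]]]'; python3 - <<'E'
from off import *
off("t1")
E
python3 arc.py .559 -.0273 6 12 18 24 28 32 36
```

```text
time_s: 14.05
tcp_pos: [0.4826, -0.0384, 0.1187]
ee_rot: [[0.818, 0.137, -0.559], [0.108, -0.991, -0.085], [-0.566, 0.009, -0.825]]
wrist_force: [-2.2, -2.5, 3.8]
gripper_width: 0.19
gripper_force: 30.2
14.05 [ 13.0381  32.7458  -5.1007  -2.5109 -86.5372  85.5763] g [ 0.4932 -0.0368  0.1344] F [-2.2171 -2.512   3.8291] M [-0.5538  0.017   0.7618] w 0.19019117486156503
f az -172.50824696297573 n 10773 zmin -0.08499448842770502
 z-0.074 n506  along med -0.0843 min -0.0863  side mid -0.0019 w 0.0370
 z-0.062 n654  along med -0.0841 min -0.0863  side mid -0.0023 w 0.0368
 z-0.050 n3418  along med -0.0750 min -0.0862  side mid -0.0015 w 0.0394
 z-0.038 n489  along med -0.0739 min -0.0767  side mid -0.0016 w 0.0170
 z-0.026 n608  along med -0.0738 min -0.0771  side mid -0.0016 w 0.0170
 z-0.014 n750  along med -0.0736 min -0.0767  side mid -0.0016 w 0.0170
 z-0.002 n1646  along med -0.0721 min -0.0766  side mid -0.0014 w 0.0181
 z0.010 n1957  along med -0.0606 min -0.0746  side mid -0.0013 w 0.0150
screw rim 3381 ((0.5595802068710327, -0.02675124630331993), 0.020045312121510506)
rim f -0.0
[... 364 characters left out ...]
0.0013 -0.0161 -0.0011] [ 6.7863 -0.1223  9.896 ] [ 11.2122  32.8458  -2.7596  -8.0576 -88.0185  77.344 ] True
18.0 [ 0.003  -0.0239 -0.0023] [10.1794 -0.1834 14.844 ] [ 10.2298  32.79    -1.7921 -10.8101 -88.3545  73.1247] True
24.0 [ 0.0053 -0.0314 -0.004 ] [13.5726 -0.2445 19.7921] [  9.2429  32.6553  -0.9979 -13.5023 -88.388   68.8706] True
28.0 [ 0.0072 -0.0363 -0.0054] [15.8347 -0.2853 23.0907] [  8.5867  32.5224  -0.5664 -15.2582 -88.241   66.0245] True
32.0 [ 0.0094 -0.041  -0.007 ] [18.0968 -0.326  26.3894] [  7.9346  32.3559  -0.2139 -16.9791 -87.9584  63.1763] True
36.0 [ 0.0119 -0.0454 -0.0087] [20.3589 -0.3668 29.6881] [  7.2894  32.1567   0.0598 -18.6621 -87.5409  60.3309] True
```

Moment ~0.76 N·m: the screw is turning. Continue 24°.

To row units: -0.0239 m is -4.78, -0.0161 m is -3.22, 14.84 degrees is 2.968.

```bash
python3 steer.py '[[0, [0.06, -1.6, -0.06], [0.68, -0.012, 0.99]], [0, [0.26, -3.22, -0.22], [1.36, -0.024, 1.98]], [0, [0.6, -4.78, -0.46], [2.04, -0.036, 2.968]], [0, [0.6, -4.78, -0.46], [2.04, -0.036, 2.968]]]'; python3 steer.py '[[0, [0.04, -1.08, -0.02], [0.452, -0.008, 0.66]], [0, [0.12, -2.14, -0.1], [0.9, -0.016, 1.32]], [0, [0.12, -2.14, -0.1], [0.9, -0.016, 1.32]]]' ; python3 -c "
from station import r
s=r.sense();print(s['moment'],s['wrist_force'])"; python3 arc.py .559 -.0273 4 8 12
```

```text
time_s: 14.6
tcp_pos: [0.4825, -0.0138, 0.1186]
ee_rot: [[0.81, -0.176, -0.559], [-0.15, -0.984, 0.093], [-0.566, 0.009, -0.824]]
wrist_force: [-2.8, -2.6, 4.1]
gripper_width: 0.191
gripper_force: 30.2
time_s: 14.9
tcp_pos: [0.4849, -0.0033, 0.1185]
ee_rot: [[0.782, -0.31, -0.541], [-0.26, -0.951, 0.168], [-0.566, 0.01, -0.824]]
wrist_force: [-4.0, -3.1, 3.7]
gripper_width: 0.188
gripper_force: 30.2
[-1.11400671  0.49288253  1.17083664] [-4.04757229 -3.12473889  3.69316807]
up in tool [-0.566  0.01  -0.824]
4.0 [ 0.0001 -0.0054 -0.0001] [ 2.2658 -0.0388  3.2961] [  8.2445  32.435   -0.4254 -16.1946 -88.1195  64.5926] True
8.0 [ 0.0005 -0.0108 -0.0005] [ 4.5316 -0.0776  6.5923] [  7.5969  32.251   -0.1133 -17.8996 -87.7658  61.7458] True
12.0 [ 0.0013 -0.0162 -0.0011] [ 6.7975 -0.1164  9.8884] [  6.9575  32.0349   0.1204 -19.5648 -87.2777  58.9039] True
```

To row units: -0.0054 m is -1.08, -0.0027 m is -0.54, 3.3 degrees is 0.66.

```bash
python3 steer.py '[[0, [0, -0.54, 0], [0.226, 0, 0.33]], [0, [0.02, -1.08, -0.02], [0.452, -0.008, 0.66]], [0, [0.02, -1.08, -0.02], [0.452, -0.008, 0.66]]]'|grep -v ee; python3 - <<'E'
from off import *
off("t2")
c=pickle.load(open("c_t2.pkl","rb"))["wrist"];C=np.array([.5595,-.0268])
hsv=cv2.cvtColor(c["pixels"],cv2.COLOR_RGB2HSV);P=cloud(c);x,y,z=np.moveaxis(P,-1,0)
mm=(np.hypot(x-C[0],y-C[1])<.03)&(z>.07)&(hsv[...,0]>12)&(hsv[...,0]<32)&(hsv[...,1]>120);v,u=np.nonzero(mm)
if len(u):
    mk=ray(c,u.mean(),v.mean(),.086);print("mark",len(u),mk,np.degrees(np.arctan2(*(mk[:2]-C)[::-1]))%360)
uv=proj(c,np.array([.54,-.026,.086]));u,v=map(int,uv)
cv2.imwrite("pics/t2.png",cv2.resize(c["pixels"][0:200,150:360,::-1],None,fx=3,fy=3,interpolation=2))
E
```

```text
time_s: 15.2
tcp_pos: [0.4867, 0.0019, 0.1185]
wrist_force: [-3.3, -4.2, 5.2]
gripper_width: 0.193
gripper_force: 30.2
15.2 [  8.2705  32.4414  -0.4353 -16.1737 -88.1214  64.5887] g [ 0.4967 -0.002   0.1341] F [-3.3379 -4.173   5.1877] M [-1.2649  0.5735  1.2762] w 0.192827060168208
f az 157.5966449239551 n 10943 zmin -0.08499689573815006
 z-0.074 n512  along med -0.0847 min -0.0866  side mid -0.0014 w 0.0375
 z-0.062 n641  along med -0.0847 min -0.0868  side mid -0.0018 w 0.0383
 z-0.050 n3460  along med -0.0755 min -0.0868  side mid -0.0012 w 0.0392
 z-0.038 n503  along med -0.0744 min -0.0775  side mid -0.0014 w 0.0169
 z-0.026 n616  along med -0.0742 min -0.0771  side mid -0.0015 w 0.0169
 z-0.014 n747  along med -0.0739 min -0.0770  side mid -0.0015 w 0.0171
 z-0.002 n1578  along med -0.0726 min -0.0771  side mid -0.0014 w 0.0186
 z0.010 n2066  along med -0.0609 min -0.0749  side mid -0.0013 w 0.0159
screw rim 3392 ((0.5594978332519531, -0.026743585243821144), 0.020111216232180595)
rim f -0.01896407324285805 0.016637333260623065 s -0.020768273071880252 0.01839806166863322 tip z 0.060333895663248954 axes f,s,down in tool: [-0.824  -0.007   0.5665] [0.     0.9999 0.0123] [ 0.5666 -0.0102  0.824 ]
mark 3380 [0.341  0.0555 0.086 ] 159.3684783105291
```

View pics/t2.png

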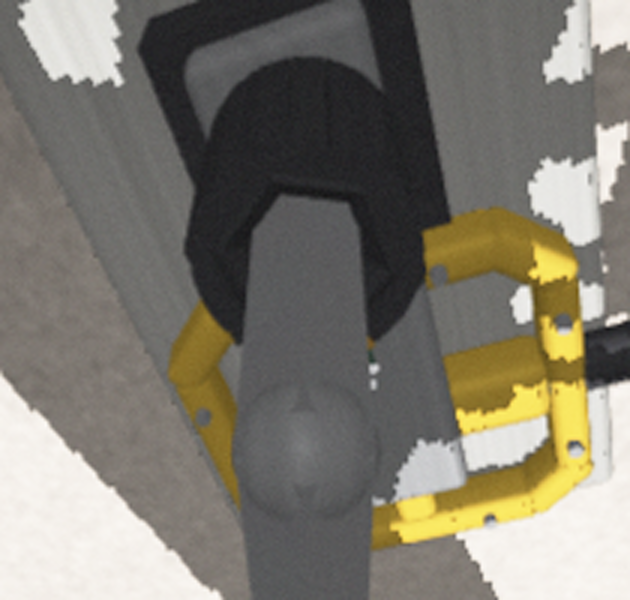

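The wrist crop shows the yellow mark at (370,343) nearly on the green line at (373,355). Keep turning in small steps until the torque jumps.

```bash
for i in 1 2; do python3 steer.py '[[0, [0, -0.54, 0], [0.226, 0, 0.33]], [0, [0.02, -1.08, -0.02], [0.452, -0.008, 0.66]], [0, [0.02, -1.08, -0.02], [0.452, -0.008, 0.66]]]'|grep -v ee; python3 -c "
from station import r
s=r.sense();print(s['moment'],s['ee_rot'][:,1],s['effort'][0])"; done
```

```text
time_s: 15.65
tcp_pos: [0.4888, 0.0069, 0.1184]
wrist_force: [-4.3, -3.6, 4.9]
gripper_width: 0.191
gripper_force: 30.2
[-1.20550295  0.67013696  1.29541509] [-0.43827741 -0.89878155  0.01022871] 1.0032770410180092
time_s: 15.95
tcp_pos: [0.4913, 0.0117, 0.1184]
wrist_force: [-3.9, -3.1, 5.1]
gripper_width: 0.187
gripper_force: 30.2
[-1.21154246  0.6838371   1.32039335] [-0.49989918 -0.86602395  0.01016499] 0.8979269117116928
```

```bash
python3 - <<'E'
from off import *
off("t3")
c=pickle.load(open("c_t3.pkl","rb"))["wrist"];C=np.array([.5595,-.0268])
hsv=cv2.cvtColor(c["pixels"],cv2.COLOR_RGB2HSV)
for a,h,n in((12,.086,"mark"),(45,.05,"green")):
    m=(hsv[...,0]>(a if n=="mark" else 45))&(hsv[...,0]<(24 if n=="mark" else 95))&(hsv[...,1]>100)
    v,u=np.nonzero(m)
    Q=np.array([ray(c,p,q,h) for p,q in zip(u,v)])
    k=np.hypot(*(Q[:,:2]-C).T);k=(k<(.021 if n=="mark" else .06))&(k>.008)&(Q[:,0]<C[0])&(abs(Q[:,1]-C[1])<.02)
    if k.sum():print(n,k.sum(),Q[k].mean(0),np.degrees(np.arctan2(*(Q[k].mean(0)[:2]-C)[::-1]))%360,u[k].mean(),v[k].mean(),[np.round(np.degrees(np.arctan2(*(x[:2]-C)[::-1]))%360) for x in Q[k]][:14])
# key's long-arm direction in world: visible part from bend towards grasp
st=r.sense();R0=R.from_matrix(st["ee_rot"]);g=st["tcp_pos"]-R0.apply([0,0,.019]);P=cloud(c);d=P-g
m=(d[...,2]>-.012)&(d[...,2]<.012)&(np.hypot(d[...,0],d[...,1])>.015)&(np.hypot(d[...,0],d[...,1])<.06)&(np.hypot(P[...,0]-C[0],P[...,1]-C[1])<.08)
q=P[m];l=cv2.fitLine(q[:,:2].astype(np.float32),cv2.DIST_L2,0,.01,.01).ravel();print("long az",m.sum(),np.degrees(np.arctan2(l[1],l[0]))%180,l)
E
```

```text
15.95 [  6.9946  32.0338   0.0902 -19.548  -87.2702  58.9024] g [0.5007 0.0065 0.1341] F [-3.8683 -3.109   5.1439] M [-1.2115  0.6838  1.3204] w 0.18728880790205313
f az 149.60448556373922 n 11030 zmin -0.08499960734870315
 z-0.074 n519  along med -0.0848 min -0.0868  side mid -0.0015 w 0.0372
 z-0.062 n651  along med -0.0848 min -0.0868  side mid -0.0018 w 0.0379
 z-0.050 n3457  along med -0.0756 min -0.0869  side mid -0.0013 w 0.0392
 z-0.038 n508  along med -0.0744 min -0.0772  side mid -0.0014 w 0.0170
 z-0.026 n616  along med -0.0742 min -0.0772  side mid -0.0015 w 0.0171
 z-0.014 n760  along med -0.0740 min -0.0773  side mid -0.0016 w 0.0170
 z-0.002 n1579  along med -0.0727 min -0.0770  side mid -0.0014 w 0.0186
 z0.010 n2070  along med -0.0610 min -0.0754  side mid -0.0013 w 0.0165
screw rim 3405 ((0.5597870349884033, -0.02673214115202427), 0.019865544512867928)
rim f -0.01913858947685073 0.015798757557753788 s -0.02086362160634464 0.018312092651724562 tip z 0.060292544597397274 axes f,s,down in tool: [-0.824  -0.007   0.5665] [-0.      0.9999  0.0123] [ 0.5666 -0.0102  0.824 ]
mark 45 [ 0.552  -0.0166  0.086 ] 126.31574119897576 243.0222222222222 107.46666666666667 [np.float64(258.0), np.float64(257.0), np.float64(255.0), np.float64(254.0), np.float64(252.0), np.float64(251.0), np.float64(249.0), np.float64(99.0), np.float64(100.0), np.float64(99.0), np.float64(100.0), np.float64(101.0), np.float64(102.0), np.float64(101.0)]
green 24 [ 0.516  -0.0232  0.05  ] 175.23227213286015 279.5 114.83333333333333 [np.float64(176.0), np.float64(175.0), np.float64(176.0), np.float64(177.0), np.float64(175.0), np.float64(173.0), np.float64(174.0), np.float64(175.0), np.float64(176.0), np.float64(177.0), np.float64(174.0), np.float64(175.0), np.float64(176.0), np.float64(176.0)]
long az 2506 151.89177 [ 0.8821 -0.4711  0.5336 -0.0121]
```

```bash
for i in 1 2; do python3 steer.py '[[0, [0, -0.54, 0], [0.226, 0, 0.33]], [0, [0.02, -1.08, -0.02], [0.452, -0.008, 0.66]], [0, [0.02, -1.08, -0.02], [0.452, -0.008, 0.66]]]'|grep -v ee; python3 -c "
from station import r
s=r.sense();print(s['moment'],s['ee_rot'][:,1],s['effort'][0])"; done
```

```text
time_s: 16.4
tcp_pos: [0.494, 0.0164, 0.1184]
wrist_force: [-3.8, -2.8, 4.6]
gripper_width: 0.192
gripper_force: 30.2
[-1.18772978  0.78973963  1.25113674] [-0.55903963 -0.82907831  0.01019034] 0.8071593381464481
time_s: 16.7
tcp_pos: [0.497, 0.0209, 0.1183]
wrist_force: [-4.3, -2.9, 5.1]
gripper_width: 0.194
gripper_force: 30.2
[-1.19721701  0.82827337  1.39315459] [-0.61554703 -0.78803204  0.01036114] 0.6684868410229683
```

```bash
cat > mark.py <<'E'
from off import *
C=np.array([.5597,-.0268])
def mark(c,tag):
    hsv=cv2.cvtColor(c["pixels"],cv2.COLOR_RGB2HSV);P=cloud(c);k=np.hypot(P[...,0]-C[0],P[...,1]-C[1])
    m=(k<.0225)&(k>.008)&(P[...,2]>.076)&(P[...,2]<.092)&(hsv[...,1]>90)&(hsv[...,2]>30)&(hsv[...,0]>5)&(hsv[...,0]<32)
    v,u=np.nonzero(m);a=np.degrees(np.arctan2(P[m][:,1]-C[1],P[m][:,0]-C[0]))%360
    print(tag,len(u),"az",np.round(np.sort(a)),"hue",hsv[m][:,0][:8],"px",list(zip(u,v))[:6],"z",P[m][:4,2])
if __name__=="__main__":
    mark(pickle.load(open("w2.pkl","rb")),"w2")
    for n in("hover","h2","h3","seat","t1","t2","t3"):mark(pickle.load(open(f"c_{n}.pkl","rb"))["wrist"],n)
    o,*_=look("t4");mark(o["wrist"],"t4");mark(o["top"],"top");mark(o["side"],"side")
E
python3 mark.py
```

```text
w2 16 az [210. 213. 215. 216. 216. 217. 219. 221. 221. 222. 224. 225. 225. 228.
 228. 228.] hue [19 20 23 22 17 18 20 23] px [(np.int64(246), np.int64(99)), (np.int64(245), np.int64(100)), (np.int64(246), np.int64(100)), (np.int64(247), np.int64(100)), (np.int64(248), np.int64(100)), (np.int64(244), np.int64(101))] z [0.0859 0.0862 0.0878 0.0869]
hover 56 az [202. 205. 207. 207. 210. 212. 212. 212. 212. 212. 212. 212. 214. 215.
 215. 215. 215. 215. 215. 216. 216. 217. 217. 218. 218. 218. 218. 219.
 219. 220. 220. 220. 221. 221. 222. 222. 222. 222. 223. 223. 223. 224.
 224. 224. 224. 225. 225. 226. 226. 226. 226. 226. 227. 228. 228. 228.] hue [19 18 17 20 18 18 19 18] px [(np.int64(254), np.int64(22)), (np.int64(255), np.int64(22)), (np.int64(251), np.int64(23)), (np.int64(252), np.int64(23)), (np.int64(253), np.int64(23)), (np.int64(254), np.int64(23))] z [0.0863 0.0843 0.0854 0.0872]
h2 0 az [] hue [] px [] z []
h3 0 az [] hue [] px [] z []
seat 0 az [] hue [] px [] z []
t1 25 az [ 88.  89.  92.  92.  92.  93.  96.  98.  99. 103. 113. 114. 222. 236.
 239. 240. 243. 244. 248. 251. 25
[... 1128 characters left out ...]
 F [-4.3255 -2.9415  5.065 ] M [-1.1972  0.8283  1.3932] w 0.1943026752138098
t4 14 az [178. 178. 179. 179. 179. 180. 180. 181. 181. 181. 181. 182. 182. 182.] hue [18 18 17 17 18 18 17 19] px [(np.int64(273), np.int64(110)), (np.int64(272), np.int64(111)), (np.int64(273), np.int64(111)), (np.int64(272), np.int64(112)), (np.int64(273), np.int64(112)), (np.int64(274), np.int64(112))] z [0.0857 0.0859 0.0864 0.0877]
top 0 az [] hue [] px [] z []
side 5 az [160. 162. 172. 176. 177.] hue [19 20 20 20 20] px [(np.int64(246), np.int64(192)), (np.int64(247), np.int64(192)), (np.int64(246), np.int64(193)), (np.int64(247), np.int64(193)), (np.int64(248), np.int64(193))] z [0.0883 0.0884 0.0881 0.0888]
```

Mark's visible edge moved from 228° to 182° following the gripper step by step, so it's about at the green line. Continue to a definite stop.

```bash
for i in 1 2; do python3 steer.py '[[0, [0, -0.4, 0], [0.17, 0, 0.248]], [0, [0.02, -0.8, 0], [0.34, -0.006, 0.494]], [0, [0.02, -0.8, 0], [0.34, -0.006, 0.494]]]'|grep -v ee; python3 -c "
from station import r
s=r.sense();print(s['moment'],s['ee_rot'][:,1],s['effort'][0])"; done; python3 -c "
from mark import *
o,*_=look('t5');mark(o['wrist'],'t5');mark(o['side'],'side')"
```

```text
time_s: 17.15
tcp_pos: [0.4993, 0.0239, 0.1181]
wrist_force: [-4.6, -3.7, 4.0]
gripper_width: 0.191
gripper_force: 30.3
[-1.30410044  0.88178236  1.53398625] [-0.65540366 -0.75520016  0.01089752] 0.8343256451189518
time_s: 17.45
tcp_pos: [0.502, 0.0271, 0.118]
wrist_force: [-4.3, -2.2, 4.6]
gripper_width: 0.192
gripper_force: 30.3
[-1.18778645  0.93567124  1.46217973] [-0.69407698 -0.71982382  0.01052698] 0.5040286481380463
17.45 [  4.8736  31.0472   0.221  -25.0408 -84.5084  49.0969] g [0.5098 0.0197 0.1336] F [-4.31   -2.2001  4.6391] M [-1.1878  0.9357  1.4622] w 0.19155284225828317
t5 55 az [170. 171. 171. 172. 173. 174. 174. 174. 174. 175. 175. 175. 175. 176.
 176. 177. 177. 177. 177. 177. 177. 178. 178. 178. 179. 179. 179. 179.
 179. 179. 179. 180. 180. 180. 180. 181. 181. 181. 181. 181. 181. 181.
 181. 181. 181. 181. 181. 182. 182. 182. 183. 183. 183. 183. 184.] hue [20 18 17 19 19 18 18 18] px [(np.int64(271), np.int64(104)), (np.int64(271), np.int64(105)), (np.int64(272), np.int64(105)), (np.int64(271), np.int64(106)), (np.int64(272), np.int64(106)), (np.int64(273), np.int64(106))] z [0.0857 0.0859 0.0867 0.0879]
side 4 az [155. 172. 182. 186.] hue [21 20 20 20] px [(np.int64(246), np.int64(192)), (np.int64(247), np.int64(192)), (np.int64(247), np.int64(193)), (np.int64(248), np.int64(193))] z [0.0859 0.0868 0.0915 0.086 ]
```

```bash
python3 - <<'E'
from mark import *
for n in("t4","t5"):
    c=pickle.load(open(f"c_{n}.pkl","rb"))["wrist"]
    # camera pose fixed to the tool: long arm direction in camera columns
    P=cloud(c);hd=np.hypot(P[...,0]-C[0],P[...,1]-C[1])
    m=(P[...,2]>.118)&(P[...,2]<.15)&(hd<.055)&(P[...,0]<.60);q=P[m]
    # centreline by slices along radius
    for lo in np.arange(.0,.05,.008):
        k=(hd[m]>lo)&(hd[m]<lo+.008)
        if k.sum()>5:
            w=q[k].mean(0)[:2]-C;print(n,round(lo+.004,3),k.sum(),"az",round(np.degrees(np.arctan2(w[1],w[0]))%360,1))
    print(c["world_from_camera"][:3,0])
o=pickle.load(open("c_t5.pkl","rb"))
st=r.sense();R0=R.from_matrix(st["ee_rot"]);g=st["tcp_pos"]-R0.apply([0,0,.019]);tip(o["wrist"],R0,g,(.56,-.0275))
E
```

```text
t4 0.004 2052 az 317.8
t4 0.012 1378 az 116.5
t4 0.02 507 az 141.5
t4 0.028 427 az 142.3
t4 0.036 357 az 142.6
t4 0.044 310 az 142.5
t4 0.052 115 az 142.4
[-0.6155 -0.7881  0.0116]
t5 0.004 2213 az 313.2
t5 0.012 1218 az 116.6
t5 0.02 501 az 135.6
t5 0.028 433 az 136.6
t5 0.036 353 az 136.9
t5 0.044 300 az 136.7
t5 0.052 121 az 136.0
[-0.6942 -0.7197  0.0118]
f az 135.65569945068316 n 11319 zmin -0.08499959586046546
 z-0.074 n515  along med -0.0853 min -0.0874  side mid -0.0016 w 0.0393
 z-0.062 n638  along med -0.0854 min -0.0875  side mid -0.0015 w 0.0394
 z-0.050 n3515  along med -0.0761 min -0.0876  side mid -0.0016 w 0.0397
 z-0.038 n518  along med -0.0747 min -0.0778  side mid -0.0019 w 0.0170
 z-0.026 n619  along med -0.0745 min -0.0773  side mid -0.0020 w 0.0170
 z-0.014 n772  along med -0.0742 min -0.0773  side mid -0.0021 w 0.0170
 z-0.002 n1408  along med -0.0733 min -0.0772  side mid -0.0019 w 0.0181
 z0.010 n2278  along med -0.0612 min -0.0755  side mid -0.0017 w 0.0168
screw rim 3450 ((0.5595910549163818, -0.027172543108463287), 0.020116113126277924)
```

```bash
for i in 1 2; do python3 steer.py '[[0, [0, -0.4, 0], [0.17, 0, 0.248]], [0, [0.02, -0.8, 0], [0.34, -0.006, 0.494]], [0, [0.02, -0.8, 0], [0.34, -0.006, 0.494]]]'|grep -v ee; python3 -c "
from station import r
s=r.sense();print(s['moment'],s['ee_rot'][:,1],s['effort'])"; done; python3 -c "
from mark import *
o,t0,R0,g=look('t6');mark(o['wrist'],'t6');mark(o['side'],'side');tip(o['wrist'],R0,g,(.56,-.0275))"
```

```text
time_s: 17.9
tcp_pos: [0.5049, 0.0301, 0.1179]
wrist_force: [-4.5, -2.0, 4.4]
gripper_width: 0.192
gripper_force: 30.3
[-1.04267983  0.93415228  1.41867113] [-0.73080537 -0.68250952  0.01021128] [  0.30126544 -41.15257502  17.04060674   1.58097256   1.17753692
  -0.44815276]
time_s: 18.2
tcp_pos: [0.5081, 0.0331, 0.1179]
wrist_force: [-5.1, -0.8, 5.3]
gripper_width: 0.192
gripper_force: 30.1
[-0.70730054  1.07783005  1.2163906 ] [-0.76588984 -0.64290104  0.00953965] [ -0.14795319 -40.60413837  16.96487188   1.90080397   1.25279669
  -0.35688632]
18.2 [  4.0383  30.5148   0.0361 -27.2632 -82.8171  44.9412] g [0.5151 0.0249 0.1335] F [-5.1227 -0.8096  5.3357] M [-0.7073  1.0778  1.2164] w 0.19233840445927278
t6 77 az [168. 169. 169. 170. 170. 170. 171. 171. 171. 172. 172. 172. 172. 173.
 173. 173. 173. 174. 174. 174. 174. 174. 174. 175. 175. 175. 175. 176.
 176. 176. 176. 176. 177. 177. 177. 178. 178. 178. 178. 178. 178. 178.
 178. 178. 179. 179. 179. 179. 180. 180. 180. 180. 180. 180. 180. 180.
 180. 181. 181. 181. 181. 181. 181. 181. 181. 182. 182. 182. 182. 182.
 182. 182. 182. 182.
[... 323 characters left out ...]
08003 n 11356 zmin -0.08499213911932912
 z-0.074 n520  along med -0.0854 min -0.0875  side mid -0.0011 w 0.0378
 z-0.062 n622  along med -0.0854 min -0.0874  side mid -0.0006 w 0.0378
 z-0.050 n3544  along med -0.0762 min -0.0877  side mid -0.0012 w 0.0391
 z-0.038 n521  along med -0.0748 min -0.0779  side mid -0.0016 w 0.0170
 z-0.026 n619  along med -0.0746 min -0.0773  side mid -0.0016 w 0.0169
 z-0.014 n767  along med -0.0743 min -0.0773  side mid -0.0017 w 0.0171
 z-0.002 n1388  along med -0.0735 min -0.0772  side mid -0.0015 w 0.0185
 z0.010 n2314  along med -0.0611 min -0.0750  side mid -0.0014 w 0.0172
screw rim 3463 ((0.5596825480461121, -0.026802876964211464), 0.020013626664876938)
```

The mark has stood still (168–184°, against green at ~175°) through the last ~12° of key travel while torque rose above the turning torque. So the screw is at its stop and the hex is only winding up in the socket. Back off to unload the key.

```bash
python3 arc.py .559 -.0273 -6 -12 -18 -24 -28 ; python3 - <<'E'
from mark import *
for n in ("t5","t6"):
    c=pickle.load(open(f"c_{n}.pkl","rb"))["wrist"]
    hsv=cv2.cvtColor(c["pixels"],cv2.COLOR_RGB2HSV);P=cloud(c);k=np.hypot(P[...,0]-C[0],P[...,1]-C[1])
    m=(k<.0225)&(k>.008)&(P[...,2]>.076)&(P[...,2]<.092)&(hsv[...,1]>90)&(hsv[...,2]>30)&(hsv[...,0]>5)&(hsv[...,0]<26);v,u=np.nonzero(m)
    M=ray(c,u.mean(),v.mean(),.086)
    g=(hsv[...,0]>45)&(hsv[...,0]<95)&(hsv[...,1]>90)&(k<.07)&(abs(P[...,2]-.05)<.01);v,u=np.nonzero(g);G=np.array([ray(c,a,b,.05) for a,b in zip(u,v)])
    l=cv2.fitLine(G[:,:2].astype(np.float32),cv2.DIST_L2,0,.01,.01).ravel();print(n,"mark",M,"green",len(G),G.mean(0),"dir",np.degrees(np.arctan2(l[1],l[0]))%180,"az(G from C)",np.degrees(np.arctan2(*(G.mean(0)[:2]-C)[::-1])),"az(M)",np.degrees(np.arctan2(*(M[:2]-C)[::-1])))
E
```

```text
up in tool [-0.567  0.01  -0.823]
-6.0 [ 0.0004  0.0083 -0.0002] [-3.404   0.058  -4.9406] [  4.8923  31.0438   0.2125 -25.0839 -84.4744  49.1155] True
-12.0 [ 0.0015  0.0164 -0.0009] [-6.808   0.116  -9.8812] [  5.7797  31.5083   0.221  -22.8    -85.8358  53.3178] True
-18.0 [ 0.0033  0.0244 -0.002 ] [-10.212    0.174  -14.8218] [  6.7034  31.9084   0.062  -20.4094 -86.9092  57.5529] True
-24.0 [ 0.0058  0.0321 -0.0036] [-13.616    0.2319 -19.7624] [  7.6542  32.2403  -0.2698 -17.92   -87.686   61.8117] True
-28.0 [ 0.0079  0.0371 -0.005 ] [-15.8853   0.2706 -23.0561] [  8.2986  32.4219  -0.5884 -16.2101 -88.0361  64.6579] True
t5 mark [ 0.5422 -0.0259  0.086 ] green 64 [ 0.5185 -0.0232  0.05  ] dir 171.76514 az(G from C) 174.95297146913512 az(M) 177.0944286842417
t6 mark [ 0.5427 -0.0255  0.086 ] green 85 [ 0.5196 -0.0232  0.05  ] dir 174.46278 az(G from C) 174.92253190215797 az(M) 175.61981208229707
```

Mark 175.6° and green 174.9°: aligned at the stop. Back off 24°.

To row units: 0.0321 m is 6.42, 0.0244 m is 4.88, -19.8 degrees is -3.96.

```bash
python3 steer.py '[[0, [0.08, 1.66, -0.04], [-0.68, 0.012, -0.988]], [0, [0.3, 3.28, -0.18], [-1.36, 0.024, -1.98]], [0, [0.66, 4.88, -0.4], [-2.04, 0.034, -2.96]], [0, [1.16, 6.42, -0.72], [-2.72, 0.046, -3.96]], [0, [1.16, 6.42, -0.72], [-2.72, 0.046, -3.96]]]'; python3 -c "
from mark import *
o,t0,R0,g=look('t7');mark(o['wrist'],'t7');tip(o['wrist'],R0,g,(.56,-.0275))"
```

```text
time_s: 18.85
tcp_pos: [0.4897, 0.0095, 0.1177]
ee_rot: [[0.74, -0.439, -0.51], [-0.365, -0.899, 0.243], [-0.565, 0.006, -0.825]]
wrist_force: [-2.3, 4.2, 7.4]
gripper_width: 0.192
gripper_force: 30.4
18.85 [  7.7803  32.2669  -0.1085 -18.0816 -87.5519  61.7368] g [0.4994 0.0049 0.1334] F [-2.3274  4.1584  7.4187] M [ 0.6615  0.5627 -1.0065] w 0.19219126194160455
t7 54 az [ 93.  94.  97.  99. 100. 100. 100. 104. 104. 105. 107. 107. 111. 114.
 115. 115. 115. 119. 192. 193. 193. 195. 195. 195. 195. 196. 196. 197.
 197. 198. 198. 198. 198. 198. 198. 198. 199. 199. 199. 200. 200. 200.
 200. 200. 201. 201. 201. 201. 201. 201. 204. 246. 246. 248.] hue [22 21 23 22 21 22 19 15] px [(np.int64(296), np.int64(76)), (np.int64(297), np.int64(81)), (np.int64(298), np.int64(85)), (np.int64(224), np.int64(104)), (np.int64(225), np.int64(105)), (np.int64(226), np.int64(106))] z [0.0766 0.083  0.0859 0.0859]
f az 153.74057827841742 n 11146 zmin -0.08499388963037391
 z-0.074 n501  along med -0.0851 min -0.0872  side mid 0.0014 w 0.0395
 z-0.062 n629  along med -0.0852 min -0.0874  side mid 0.0014 w 0.0395
 z-0.050 n3503  along med -0.0759 min -0.0874  side mid 0.0017 w 0.0394
 z-0.038 n515  along med -0.0746 min -0.0775  side mid 0.0017 w 0.0169
 z-0.026 n611  along med -0.0743 min -0.0771  side mid 0.0017 w 0.0171
 z-0.014 n767  along med -0.0741 min -0.0772  side mid 0.0017 w 0.0171
 z-0.002 n1275  along med -0.0734 min -0.0770  side mid 0.0014 w 0.0181
 z0.010 n2411  along med -0.0609 min -0.0754  side mid 0.0014 w 0.0171
screw rim 3422 ((0.5594609379768372, -0.026899272575974464), 0.01995079405605793)
```

The key had skipped to the next hex slot, so backing off turned the screw back about 20° (moment −1.0, mark edge ~201°). To mend it: return to the neutral of this slot, lift the key, rotate it back 60°, reseat and turn again, stopping at the first torque rise.

The rows are not in the units I measure in: shifts go in units of 5 mm and turns go in units of 5 degrees. I convert before sending: -0.0081 m is -1.62, -0.0003 m is -0.06, 4.95 degrees is 0.99.

```bash
python3 steer.py '[[0, [0.06, -1.62, -0.06], [0.68, -0.012, 0.99]], [0, [0.26, -3.22, -0.22], [1.36, -0.024, 1.98]], [0, [0.26, -3.22, -0.22], [1.36, -0.024, 1.98]]]'|grep -v ee;python3 -c "
from station import r
s=r.sense();print(s['moment'])"; python3 steer.py '[[0, [0.06, -1.62, -0.06], [0.68, -0.012, 0.99]], [0, [0.18, -2.7, -0.16], [1.14, -0.02, 1.64]], [0, [0.18, -2.7, -0.16], [1.14, -0.02, 1.64]]]'|grep -v ee; python3 -c "
from mark import *
o,t0,R0,g=look('t8');mark(o['wrist'],'t8');f,s=tip(o['wrist'],R0,g,(.56,-.0275));print(R0.inv().apply([0,0,1]))"
```

```text
time_s: 19.3
tcp_pos: [0.4981, 0.0223, 0.1179]
wrist_force: [-2.1, 5.5, 5.1]
gripper_width: 0.187
gripper_force: 30.0
[ 0.77928167  0.31288387 -0.48515116]
time_s: 19.6
tcp_pos: [0.507, 0.0316, 0.1178]
wrist_force: [-2.8, 3.6, 4.9]
gripper_width: 0.185
gripper_force: 30.0
19.6 [  4.2694  30.6891   0.1508 -26.6716 -83.258   46.4715] g [0.5143 0.0237 0.1334] F [-2.7972  3.6336  4.8624] M [ 0.6199  0.3112 -0.1745] w 0.1848153001282063
t8 107 az [183. 185. 186. 186. 186. 187. 187. 187. 187. 187. 187. 187. 188. 188.
 188. 188. 189. 189. 189. 190. 190. 190. 190. 190. 190. 190. 190. 190.
 191. 191. 191. 191. 191. 192. 192. 192. 192. 192. 192. 192. 192. 192.
 193. 193. 193. 193. 194. 194. 194. 194. 194. 194. 194. 195. 195. 195.
 195. 195. 196. 196. 196. 196. 196. 196. 197. 197. 197. 197. 198. 198.
 198. 198. 198. 198. 199. 199. 199. 199. 199. 199. 199. 199. 200. 200.
 200. 200. 200. 200. 200. 200. 200. 200. 201. 201. 201. 201. 201. 201.
 202. 202. 202. 202. 202. 202. 202. 203. 204.] hue [18 19 19 18 17 17 18 19] px [(np.int64(280), np.int64(96)), (np.int64(279), np.int64(97)), (np.int64(280)
[... 184 characters left out ...]
498385327128075
 z-0.074 n507  along med -0.0849 min -0.0875  side mid 0.0001 w 0.0365
 z-0.062 n653  along med -0.0847 min -0.0876  side mid 0.0003 w 0.0367
 z-0.050 n3510  along med -0.0762 min -0.0880  side mid -0.0001 w 0.0380
 z-0.038 n513  along med -0.0746 min -0.0775  side mid -0.0002 w 0.0170
 z-0.026 n631  along med -0.0743 min -0.0774  side mid -0.0002 w 0.0170
 z-0.014 n766  along med -0.0739 min -0.0770  side mid -0.0002 w 0.0170
 z-0.002 n1357  along med -0.0733 min -0.0767  side mid -0.0001 w 0.0184
 z0.010 n2331  along med -0.0611 min -0.0750  side mid -0.0001 w 0.0168
screw rim 3463 ((0.5595523715019226, -0.027124980464577675), 0.020032988861203194)
[-0.5666  0.005  -0.824 ]
```

```bash
python3 steer.py '[[0, [-1.2, 0, -1.6], [0, 0, 0]], [0, [-2.5, 0, -3.6], [0, 0, 0]], [0, [-3.86, 0.04, -5.6], [0, 0, 0]], [0, [-3.86, 0.04, -5.6], [0, 0, 0]]]'|grep -v ee; python3 arc.py .559 -.027 -19 -38 -56
```

```text
time_s: 20.15
tcp_pos: [0.5081, 0.03, 0.1533]
wrist_force: [0.8, -0.7, -3.9]
gripper_width: 0.191
gripper_force: 30.0
up in tool [-0.563  0.005 -0.826]
-19.0 [ 0.0034  0.0249 -0.0022] [-10.6987   0.0915 -15.7013] [  7.0562  29.9075   2.0283 -19.1926 -91.0159  58.4429] True
-38.0 [ 0.0134  0.0471 -0.0088] [-21.3973   0.1829 -31.4026] [ 10.146   30.6482   0.2105 -11.0054 -92.1861  72.5149] True
-56.0 [ 0.0278  0.0635 -0.0186] [-31.5329   0.2696 -46.2775] [ 13.0507  30.5948  -3.1167  -2.6484 -90.469   85.5963] True
```

To row units: 0.0635 m is 12.7, 0.056 m is 11.2, -46.3 degrees is -9.26.

```bash
python3 steer.py '[[0, [0.24, 2.2, -0.16], [-0.9, 0, -1.32]], [0, [0.68, 4.98, -0.44], [-2.14, 0.02, -3.14]], [0, [1.5, 7.3, -1], [-3.16, 0.02, -4.62]], [0, [2.68, 9.42, -1.76], [-4.28, 0.04, -6.28]], [0, [4, 11.2, -2.66], [-5.3, 0.04, -7.78]], [0, [5.56, 12.7, -3.72], [-6.3, 0.054, -9.26]], [0, [5.56, 12.7, -3.72], [-6.3, 0.054, -9.26]], [0, [5.56, 12.7, -3.72], [-6.3, 0.054, -9.26]]]'; python3 -c "
from mark import *
off('r1',.0770);o=pickle.load(open('c_r1.pkl','rb'));mark(o['wrist'],'r1')
"
```

```text
time_s: 20.95
tcp_pos: [0.4816, -0.0359, 0.1511]
ee_rot: [[0.816, 0.139, -0.561], [0.113, -0.99, -0.081], [-0.567, 0.002, -0.824]]
wrist_force: [-0.6, 0.3, -4.9]
gripper_width: 0.192
gripper_force: 30.0
20.95 [ 13.1557  30.7342  -3.3082  -2.815  -90.3871  85.6472] g [ 0.4922 -0.0344  0.1667] F [-0.5661  0.3259 -4.95  ] M [ 0.1757 -1.6854 -0.0089] w 0.1917047907790625
f az -172.10085892173026 n 8687 zmin -0.08498867359414208
 z-0.074 n589  along med -0.0745 min -0.0872  side mid 0.0016 w 0.0373
 z-0.062 n347  along med -0.0744 min -0.0773  side mid 0.0010 w 0.0170
 z-0.050 n415  along med -0.0742 min -0.0771  side mid 0.0010 w 0.0170
 z-0.038 n505  along med -0.0742 min -0.0767  side mid 0.0010 w 0.0169
 z-0.026 n596  along med -0.0740 min -0.0770  side mid 0.0010 w 0.0170
 z-0.014 n749  along med -0.0738 min -0.0771  side mid 0.0011 w 0.0170
 z-0.002 n1450  along med -0.0730 min -0.0766  side mid 0.0010 w 0.0186
 z0.010 n2194  along med -0.0606 min -0.0747  side mid 0.0011 w 0.0167
screw rim 2352 ((0.5594397187232971, -0.026515116915106773), 0.019965900108218193)
rim f -0.020257586236879736 0.016035012099071964 s -0.017236292021400618 0.020370173554023555 tip z 0.09291134977569812 axes f,s,down in tool: [-0.8238 -0.0016  0.5668] [0.     1.     0.0028] [ 0.5668 -0.0023  0.8238]
r1 19 az [100. 101. 102. 104. 106. 108. 109. 111. 114. 115. 221. 225. 233. 235.
 238. 241. 246. 248. 250.] hue [20 21 22 21 21 21 21 22] px [(np.int64(222), np.int64(58)), (np.int64(222), np.int64(59)), (np.int64(222), np.int64(60)), (np.int64(222), np.int64(61)), (np.int64(223), np.int64(62)), (np.int64(223), np.int64(63))] z [0.0855 0.0862 0.0868 0.0866]
```

Within ~1.3 mm and 1° of the slot. Reinsert.

```bash
python3 steer.py '[[0, [0.8, 0.1, 0.8], [0, 0, 0]], [0, [1.6, 0.1, 2], [0, 0, 0]], [0, [2.4, 0.1, 3.2], [0, 0, 0]], [0, [2.4, 0.1, 3.2], [0, 0, 0]]]'|grep -v ee;  python3 steer.py '[[0, [0.8, 0, 1.2], [0, 0, 0]], [0, [1.54, 0, 2.24], [0, 0, 0]], [0, [1.54, 0, 2.24], [0, 0, 0]]]'; python3 -c "
from station import r
print(r.sense()['moment'])"; python3 arc.py .5592 -.027 6 12 18 24 30 36 40
```

```text
time_s: 21.5
tcp_pos: [0.4779, -0.0385, 0.1325]
wrist_force: [-9.0, -0.1, 4.7]
gripper_width: 0.19
gripper_force: 30.0
time_s: 21.8
tcp_pos: [0.4731, -0.0392, 0.1199]
ee_rot: [[0.801, 0.135, -0.583], [0.108, -0.991, -0.081], [-0.588, 0.002, -0.809]]
wrist_force: [-16.7, -0.9, 8.6]
gripper_width: 0.192
gripper_force: 30.0
[-0.36028523  4.30718653 -0.12791775]
up in tool [-0.588  0.002 -0.809]
6.0 [ 0.0003 -0.0091 -0.0003] [ 3.5301 -0.0137  4.8516] [ 11.9909  32.8674  -4.2134  -5.8828 -88.5483  81.7886] True
12.0 [ 0.0014 -0.0181 -0.0011] [ 7.0602 -0.0274  9.7033] [ 11.035   32.8682  -3.075   -8.802  -89.1579  77.622 ] True
18.0 [ 0.0033 -0.0269 -0.0025] [10.5903 -0.0411 14.5549] [ 10.0653  32.7908  -2.1033 -11.6678 -89.4613  73.4016] True
24.0 [ 0.0059 -0.0354 -0.0044] [14.1203 -0.0549 19.4065] [  9.0899  32.6366  -1.3037 -14.4688 -89.4526  69.1487] True
30.0 [ 0.0092 -0.0435 -0.0068] [17.6504 -0.0686 24.2582] [  8.1174  32.4075  -0.6796 -17.1932 -89.1292  64.8834] True
36.0 [ 0.0132 -0.0512 -0.0097] [21.1805 -0.0823 29.1098] [  7.1568  32.1064  -0.2319 -19.8295 -88.4924  60.6246] True
40.0 [ 0.0162 -0.056  -0.0119] [23.5339 -0.0914 32.3442] [  6.5275  31.8673  -0.0308 -21.5328 -87.8958  57.797 ] True
```

```bash
python3 -c "
from mark import *
off('r2',.0770);o=pickle.load(open('c_r2.pkl','rb'));mark(o['wrist'],'r2')
"
```

```text
21.8 [ 12.9257  32.7951  -5.5023  -2.9207 -87.6435  85.8801] g [ 0.4841 -0.0376  0.1352] F [-16.7342  -0.9292   8.6215] M [-0.3603  4.3072 -0.1279] w 0.1922569634814878
f az -172.3136796970514 n 11804 zmin -0.08499319946546588
 z-0.074 n513  along med -0.0930 min -0.0959  side mid -0.0004 w 0.0347
 z-0.062 n708  along med -0.0930 min -0.0960  side mid -0.0005 w 0.0351
 z-0.050 n3920  along med -0.0846 min -0.0961  side mid -0.0008 w 0.0380
 z-0.038 n827  along med -0.0821 min -0.0864  side mid -0.0001 w 0.0170
 z-0.026 n950  along med -0.0791 min -0.0834  side mid -0.0002 w 0.0170
 z-0.014 n1099  along med -0.0761 min -0.0805  side mid -0.0001 w 0.0170
 z-0.002 n1293  along med -0.0731 min -0.0774  side mid -0.0001 w 0.0170
 z0.010 n1484  along med -0.0703 min -0.0747  side mid -0.0001 w 0.0180
 z0.022 n762  along med -0.0681 min -0.0719  side mid -0.0001 w 0.0184
screw rim 3931 ((0.5593729615211487, -0.026889417320489883), 0.02028029039502144)
rim f -0.028915436184171042 0.007122010934239778 s -0.019820940181457483 0.018151505547937236 tip z 0.06142157570185214 axes f,s,down in tool: [-0.8086 -0.0017  0.5883] [-0.      1.      0.0028] [ 0.5883 -0.0023  0.8086]
r2 26 az [ 90.  92.  93.  93.  96.  97. 100. 101. 101. 103. 105. 106. 108. 117.
 120. 229. 231. 235. 237. 239. 239. 240. 243. 246. 256. 257.] hue [21 22 22 21 20 22 22 22] px [(np.int64(211), np.int64(62)), (np.int64(211), np.int64(63)), (np.int64(211), np.int64(64)), (np.int64(211), np.int64(65)), (np.int64(211), np.int64(66)), (np.int64(211), np.int64(67))] z [0.087  0.0866 0.0867 0.0873]
```

The key caught the rim and swivelled 14° in the grip. Lift clear and re-measure before trying again.

To row units: -0.0324 m is -6.48, -0.0235 m is -4.7.

```bash
python3 steer.py '[[0, [-1.6, 0, -2.2], [0, 0, 0]], [0, [-3.2, 0, -4.4], [0, 0, 0]], [0, [-4.7, 0, -6.48], [0, 0, 0]], [0, [-4.7, 0, -6.48], [0, 0, 0]], [0, [-4.7, 0, -6.48], [0, 0, 0]]]'|grep -v ee; python3 -c "
from mark import *
off('r3',.0770);o=pickle.load(open('c_r3.pkl','rb'));mark(o['wrist'],'r3')
c=o['wrist'];gray=cv2.cvtColor(c['pixels'],cv2.COLOR_RGB2GRAY);print(r.sense()['tcp_pos'],r.sense()['ee_rot'])
"
```

```text
time_s: 22.45
tcp_pos: [0.4822, -0.037, 0.1581]
wrist_force: [0.0, -0.5, -4.3]
gripper_width: 0.191
gripper_force: 30.0
22.45 [ 13.014   30.3162  -2.8489  -2.8012 -91.139   85.6471] g [ 0.4928 -0.0355  0.1738] F [ 0.0128 -0.4664 -4.3344] M [ 0.1502 -1.7269  0.0366] w 0.19109036275196087
f az -172.19030487521744 n 6799 zmin -0.052512640661570076
 z-0.050 n455  along med -0.0845 min -0.0879  side mid 0.0001 w 0.0170
 z-0.038 n799  along med -0.0821 min -0.0867  side mid 0.0001 w 0.0171
 z-0.026 n913  along med -0.0789 min -0.0838  side mid 0.0001 w 0.0170
 z-0.014 n1082  along med -0.0758 min -0.0801  side mid 0.0001 w 0.0170
 z-0.002 n1262  along med -0.0725 min -0.0770  side mid 0.0001 w 0.0170
 z0.010 n1467  along med -0.0694 min -0.0738  side mid 0.0001 w 0.0179
 z0.022 n821  along med -0.0667 min -0.0709  side mid 0.0001 w 0.0181
screw rim 2090 ((0.5594513416290283, -0.02680906280875206), 0.019976485520601273)
rim f -0.01985766332956631 0.013756029457805763 s -0.01850252868470792 0.019268635636587397 tip z 0.09999464268755759 axes f,s,down in tool: [-0.8251 -0.0014  0.565 ] [-0.      1.      0.0024] [ 0.565  -0.002   0.8251]
r3 17 az [102. 103. 105. 107. 110. 111. 112. 113. 116. 230. 231. 235. 235. 240.
 241. 243. 244.] hue [22 22 23 18 22 22 21 18] px [(np.int64(222), np.int64(54)), (np.int64(222), np.int64(55)), (np.int64(222), np.int64(56)), (np.int64(223), np.int64(57)), (np.int64(223), np.int64(58)), (np.int64(223), np.int64(59))] z [0.0861 0.0862 0.0866 0.0861]
[ 0.4815 -0.0372  0.1574] [[ 0.8158  0.1374 -0.5618]
 [ 0.1118 -0.9905 -0.0799]
 [-0.5674  0.0024 -0.8234]]
```

The key leans 14° in the grip (tip outward). I'll rotate the tool −14° to make the short arm vertical again, set the yaw nearer 183°, seat it, then regrasp further out with a fresh grip.

To row units: -0.0083 m is -1.66, -0.0057 m is -1.14, -14 degrees is -2.8.

```bash
python3 steer.py '[[0, [-1.14, 0, -1.66], [0, -1.4, 0]], [0, [-1.14, 0, -1.66], [0, -2.8, 0]], [0, [-1.14, 0, -1.66], [0, -2.8, 0]], [0, [-1.14, 0, -1.66], [0, -2.8, 0]]]'|grep -v ee; python3 -c "
from mark import *
off('r4',.0770)
" | grep -v z0.0; python3 arc.py .5592 -.027 2 4 5
```

```text
time_s: 23.0
tcp_pos: [0.4818, -0.0372, 0.1666]
wrist_force: [-0.2, -0.5, -3.6]
gripper_width: 0.187
gripper_force: 30.0
23.0 [  12.5832   37.4726    4.2317   -3.5288 -105.1965   85.8554] g [ 0.4959 -0.0352  0.1792] F [-0.2447 -0.4776 -3.5701] M [ 0.2289 -2.2383  0.0332] w 0.1866442107173202
f az -172.27398675743237 n 9964 zmin -0.06917620181866913
 z-0.074 n13  along med -0.0716 min -0.0730  side mid -0.0007 w 0.0107
 z-0.062 n707  along med -0.0714 min -0.0745  side mid 0.0001 w 0.0170
 z-0.050 n805  along med -0.0712 min -0.0744  side mid 0.0001 w 0.0171
 z-0.038 n940  along med -0.0711 min -0.0743  side mid 0.0001 w 0.0171
 z-0.026 n1092  along med -0.0708 min -0.0741  side mid 0.0000 w 0.0170
 z-0.014 n1267  along med -0.0706 min -0.0745  side mid 0.0000 w 0.0170
 z-0.002 n1461  along med -0.0707 min -0.0739  side mid -0.0000 w 0.0180
screw rim 2325 ((0.5595792531967163, -0.026863742619752884), 0.020038388669490814)
rim f -0.009520160281530674 0.018339150647900412 s -0.018794601389644925 0.018959582582278443 tip z 0.10541604366322102 axes f,s,down in tool: [-0.6619 -0.0031  0.7496] [-0.      1.      0.0041] [ 0.7496 -0.0027  0.6619]
up in tool [-0.747  0.003 -0.665]
2.0 [ 0.     -0.0027 -0.0001] [ 1.4944 -0.0052  1.3292] [  12.1318   37.2741    4.8129   -4.7165 -105.6759   84.4724] True
4.0 [ 0.0001 -0.0055 -0.0002] [ 2.9888 -0.0104  2.6584] [  11.6729   37.3186    5.3651   -5.9204 -106.0606   83.0737] True
5.0 [ 0.0002 -0.0068 -0.0003] [ 3.736 -0.013  3.323] [  11.442    37.3357    5.6313   -6.5219 -106.2374   82.3693] True
```

To row units: -0.0064 m is -1.28, -0.0003 m is -0.06, 3.7 degrees is 0.74.

```bash
python3 steer.py '[[0, [0.04, -1.28, -0.06], [0.74, -0.2, 0.66]], [0, [0.04, -1.28, -0.06], [0.74, -0.2, 0.66]], [0, [0.04, -1.28, -0.06], [0.74, -0.2, 0.66]]]'|grep -v ee; python3 steer.py '[[0, [1.4, 0, 1.2], [0, 0, 0]], [0, [2.88, 0, 2.48], [0, 0, 0]], [0, [2.88, 0, 2.48], [0, 0, 0]], [0, [2.88, 0, 2.48], [0, 0, 0]]]'; cat > off2.py <<'E'
from mark import *
def off2(tag):
    o,t0,R0,g=look(tag);c=o["wrist"];P=cloud(c);d=P-g;f=-R0.as_matrix()[:,0].copy();f[2]=0;f/=np.linalg.norm(f);s=np.array([-f[1],f[0],0])
    L=np.stack([d@f,d@s,d[...,2]],-1);m=(L[...,0]<-.045)&(L[...,0]>-.10)&(abs(L[...,1])<.014)&(L[...,2]<-.012)&(L[...,2]>-.05)&(P[...,2]>.096)
    q=L[m];zz=[];aa=[];ss=[]
    for a in np.arange(-.05,-.012,.008):
        b=q[(q[:,2]>a)&(q[:,2]<a+.008)]
        if len(b)>60:zz.append(b[:,2].mean());aa.append(np.percentile(b[:,0],1));ss.append((np.percentile(b[:,1],2)+np.percentile(b[:,1],98))/2)
    pa=np.polyfit(zz,aa,1);ps=np.polyfit(zz,ss,1);zt=-.070
    tp=g+f*(np.polyval(pa,zt)+.0095)+s*np.polyval(ps,zt)+[0,0,zt]
    print("key lean deg f",np.degrees(np.arctan(pa[0])),"s",np.degrees(np.arctan(ps[0])),"tip",tp,"f az",np.degrees(np.arctan2(f[1],f[0]))%360)
    e_=np.array([.5593,-.0269,0])-tp;print("to screw: f %.4f s %.4f"%(e_@f,e_@s),"tool f,s,down",R0.inv().apply(f),R0.inv().apply(s),R0.inv().apply([0,0,-1]))
E
python3 -c "
from off2 import *
off2('r5')"
```

```text
time_s: 23.45
tcp_pos: [0.4813, -0.0313, 0.1689]
wrist_force: [-0.8, 0.3, -4.3]
gripper_width: 0.194
gripper_force: 30.0
time_s: 23.85
tcp_pos: [0.4809, -0.0309, 0.1486]
ee_rot: [[0.648, 0.052, -0.76], [0.031, -0.999, -0.042], [-0.761, 0.004, -0.648]]
wrist_force: [1.7, 0.5, -4.9]
gripper_width: 0.192
gripper_force: 30.0
23.85 [  11.4034   39.1841    5.1133   -6.4776 -105.1338   82.6457] g [ 0.4953 -0.0301  0.1609] F [ 1.6573  0.4726 -4.8778] M [ 0.0108 -2.3712  0.0934] w 0.1919866928122886
key lean deg f -0.5338841339513951 s -0.1037175354509994 tip [ 0.559  -0.0271  0.0909] f az 182.71057975948085
to screw: f -0.0003 s -0.0002 tool f,s,down [-0.6483 -0.0048  0.7614] [0.     1.     0.0062] [ 0.7614 -0.004   0.6483]
```

Within 0.4 mm, lean 0.5°. Descend in stages.

To row units: 0.0091 m is 1.82, 0.0078 m is 1.56.

```bash
python3 steer.py '[[0, [0.8, 0, 0.68], [0, 0, 0]], [0, [1.82, 0, 1.56], [0, 0, 0]], [0, [1.82, 0, 1.56], [0, 0, 0]]]'; python3 -c "
from station import r
print(r.sense()['moment'])"
```

```text
time_s: 24.3
tcp_pos: [0.4812, -0.0308, 0.1358]
ee_rot: [[0.649, 0.051, -0.759], [0.031, -0.999, -0.041], [-0.76, 0.003, -0.65]]
wrist_force: [1.1, -0.2, -5.2]
gripper_width: 0.19
gripper_force: 30.0
[ 0.21851628 -2.98675192 -0.04259155]
```

```bash
python3 steer.py '[[0, [1.1, 0, 0.94], [0, 0, 0]], [0, [2.1, 0, 1.8], [0, 0, 0]], [0, [2.7, 0, 2.3], [0, 0, 0]], [0, [2.7, 0, 2.3], [0, 0, 0]]]'; python3 -c "
from off2 import *
off2('r6');print(r.sense()['moment'])"
```

```text
time_s: 24.7
tcp_pos: [0.4812, -0.031, 0.1189]
ee_rot: [[0.648, 0.052, -0.76], [0.031, -0.999, -0.042], [-0.761, 0.004, -0.649]]
wrist_force: [1.0, 1.2, -3.1]
gripper_width: 0.188
gripper_force: 30.0
24.7 [  11.3858   41.032     3.8881   -6.3995 -102.0221   83.0137] g [ 0.4956 -0.0302  0.1313] F [ 1.0054  1.2305 -3.1483] M [ 0.3134 -2.4877 -0.1148] w 0.18751656980711986
key lean deg f -0.8931303843340134 s 0.19738641086590406 tip [ 0.5587 -0.0267  0.0613] f az 182.71625668474317
to screw: f -0.0006 s 0.0003 tool f,s,down [-0.649  -0.0044  0.7608] [0.     1.     0.0057] [ 0.7608 -0.0037  0.649 ]
[ 0.1866 -2.7034 -0.1068]
```

Seated again with the hex in the same slot as the first time. From the first run, the stop came at a long-arm azimuth of ~142° and the slip beyond 132°, so I'll turn to ~140° and verify.

```bash
python3 arc.py .5590 -.0270 6 12 18 24 30 34 38 42 45
```

```text
up in tool [-0.76   0.003 -0.65 ]
6.0 [ 0.0003 -0.0081 -0.0003] [ 4.5589 -0.0205  3.9008] [   9.9508   41.0077    5.3334   -9.9773 -102.8646   79.0676] True
12.0 [ 0.0011 -0.0162 -0.0013] [ 9.1177 -0.041   7.8016] [   8.498    40.9145    6.5144  -13.4986 -103.3542   75.0589] True
18.0 [ 0.0024 -0.024  -0.003 ] [13.6766 -0.0615 11.7024] [   7.0307   40.7051    7.4234  -16.9594 -103.4439   71.0231] True
24.0 [ 0.0043 -0.0316 -0.0052] [18.2355 -0.082  15.6032] [   5.5589   40.3831    8.0544  -20.3375 -103.1292   67.005 ] True
30.0 [ 0.0067 -0.0389 -0.008 ] [22.7944 -0.1025 19.504 ] [   4.0935   39.9532    8.4061  -23.6127 -102.4134   63.0464] True
34.0 [ 0.0086 -0.0435 -0.0102] [25.8336 -0.1161 22.1046] [   3.1258   39.6094    8.4875  -25.731  -101.7185   60.4582] True
38.0 [ 0.0106 -0.0479 -0.0127] [28.8728 -0.1298 24.7051] [   2.1695   39.222     8.4492  -27.7931 -100.8545   57.9214] True
42.0 [ 0.0129 -0.052  -0.0153] [31.9121 -0.1434 27.3056] [  1.2279  38.793    8.2948 -29.7968 -99.8275  55.4428] True
45.0 [ 0.0147 -0.055  -0.0175] [34.1915 -0.1537 29.256 ] [  0.5334  38.4452   8.1055 -31.2608 -98.954   53.6255] True
```

To row units: -0.0435 m is -8.7, -0.0389 m is -7.78, 25.8 degrees is 5.16.

```bash
python3 steer.py '[[0, [0.06, -1.62, -0.06], [0.92, 0, 0.78]], [0, [0.22, -3.24, -0.26], [1.82, 0, 1.56]], [0, [0.48, -4.8, -0.6], [2.74, -0.012, 2.34]], [0, [0.86, -6.32, -1.04], [3.64, -0.016, 3.12]], [0, [1.34, -7.78, -1.6], [4.56, -0.02, 3.9]], [0, [1.72, -8.7, -2.04], [5.16, -0.024, 4.42]], [0, [1.72, -8.7, -2.04], [5.16, -0.024, 4.42]]]'; python3 -c "
from off2 import *
off2('u1');mark(pickle.load(open('c_u1.pkl','rb'))['wrist'],'u1')"; python3 arc.py .5590 -.0270 2 4 6 8 10
```

```text
time_s: 25.55
tcp_pos: [0.4916, 0.0122, 0.1191]
ee_rot: [[0.555, -0.516, -0.653], [-0.338, -0.857, 0.39], [-0.76, 0.004, -0.65]]
wrist_force: [-3.8, -1.0, -6.2]
gripper_width: 0.19
gripper_force: 30.4
25.55 [   3.0597   39.5922    8.3818  -25.6673 -101.717    60.5319] g [0.504  0.0048 0.1314] F [-3.8154 -0.9825 -6.1926] M [-1.878  -2.8732  1.0813] w 0.19019158386234605
key lean deg f 1.7876867862889805 s 0.059824982023489154 tip [ 0.5612 -0.0275  0.0614] f az 148.67945006057533
to screw: f 0.0019 s 0.0004 tool f,s,down [-0.6496 -0.0048  0.7603] [0.     1.     0.0063] [ 0.7603 -0.0041  0.6496]
u1 17 az [184. 184. 184. 185. 186. 186. 186. 187. 187. 187. 187. 188. 188. 188.
 188. 188. 189.] hue [18 19 19 19 19 19 18 18] px [(np.int64(272), np.int64(119)), (np.int64(273), np.int64(119)), (np.int64(272), np.int64(120)), (np.int64(273), np.int64(120)), (np.int64(272), np.int64(121)), (np.int64(273), np.int64(121))] z [0.0859 0.0861 0.0862 0.0866]
up in tool [-0.76   0.006 -0.65 ]
2.0 [-0.     -0.0027 -0.    ] [ 1.5206 -0.0122  1.2991] [   2.6416   39.4232    8.3928  -26.6163 -101.3604   59.2147] True
4.0 [ 0.     -0.0054 -0.0001] [ 3.0412 -0.0244  2.5981] [   2.1657   39.2236    8.3595  -27.6441 -100.9122   57.9518] True
6.0 [ 0.0002 -0.0082 -0.0003] [ 4.5618 -0.0366  3.8972] [   1.6935   39.0137    8.2972  -28.6573 -100.4232   56.7034] True
8.0 [ 0.0003 -0.0109 -0.0005] [ 6.0825 -0.0488  5.1963] [  1.2254  38.7936   8.2064 -29.6558 -99.894   55.4702] True
10.0 [ 0.0006 -0.0136 -0.0008] [ 7.6031 -0.061   6.4954] [  0.7618  38.5636   8.0877 -30.6396 -99.3256  54.2529] True
```

```bash
python3 steer.py '[[0, [0, -0.54, 0], [0.3, 0, 0.26]], [0, [0, -1.08, -0.02], [0.608, 0, 0.52]], [0, [0.04, -1.64, -0.06], [0.912, 0, 0.78]], [0, [0.04, -1.64, -0.06], [0.912, 0, 0.78]]]'|grep -v ee; python3 -c "
from off2 import *
off2('u2');mark(pickle.load(open('c_u2.pkl','rb'))['wrist'],'u2')"; python3 steer.py '[[0, [0, -0.54, 0], [0.3, 0, 0.26]], [0, [0, -0.82, -0.02], [0.46, 0, 0.39]], [0, [0, -0.82, -0.02], [0.46, 0, 0.39]]]'|grep -v ee; python3 -c "
from off2 import *
off2('u3');mark(pickle.load(open('c_u3.pkl','rb'))['wrist'],'u3')"
```

```text
time_s: 26.1
tcp_pos: [0.4952, 0.0193, 0.1186]
wrist_force: [-8.0, -1.0, -8.6]
gripper_width: 0.192
gripper_force: 30.4
26.1 [   1.7571   39.026     8.1845  -28.6115 -100.3709   56.7524] g [0.5068 0.0107 0.1309] F [-8.03   -1.0071 -8.5836] M [-2.9673 -2.978   2.0979] w 0.19239928993370423
key lean deg f 1.1760411036600473 s -0.19906161666047625 tip [ 0.5602 -0.0272  0.0609] f az 142.68061448410893
to screw: f 0.0009 s 0.0003 tool f,s,down [-0.6492 -0.0082  0.7606] [-0.      0.9999  0.0108] [ 0.7606 -0.007   0.6491]
u2 27 az [176. 177. 178. 179. 180. 180. 180. 181. 181. 181. 181. 181. 182. 182.
 182. 182. 183. 183. 183. 183. 183. 184. 184. 184. 184. 184. 185.] hue [18 19 19 19 18 18 19 19] px [(np.int64(272), np.int64(117)), (np.int64(271), np.int64(118)), (np.int64(272), np.int64(118)), (np.int64(271), np.int64(119)), (np.int64(272), np.int64(119)), (np.int64(273), np.int64(119))] z [0.0865 0.0868 0.0865 0.0875]
time_s: 26.55
tcp_pos: [0.4972, 0.0217, 0.1188]
wrist_force: [-7.5, -3.0, -8.1]
gripper_width: 0.195
gripper_force: 31.0
26.55 [  1.0133  38.6863   8.0143 -30.0387 -99.6458  54.8773] g [0.5084 0.0125 0.1311] F [-7.4769 -3.0276 -8.057 ] M [-3.2631 -2.3236  2.1461] w 0.19503823349755914
key lean deg f 0.005843746459152614 s 0.45475385953247915 tip [ 0.56   -0.0262  0.0611] f az 139.5546354438109
to screw: f 0.0001 s 0.0009 tool f,s,down [-0.6486 -0.0105  0.761 ] [-0.      0.9999  0.0138] [ 0.7611 -0.009   0.6486]
u3 47 az [172. 173. 175. 175. 175. 176. 176. 177. 177. 177. 178. 178. 179. 179.
 179. 179. 180. 180. 180. 180. 180. 181. 181. 181. 181. 181. 181. 181.
 181. 182. 182. 182. 182. 182. 182. 182. 182. 182. 183. 183. 183. 184.
 184. 184. 186. 186. 187.] hue [19 20 19 19 17 19 19 19] px [(np.int64(269), np.int64(115)), (np.int64(269), np.int64(116)), (np.int64(270), np.int64(116)), (np.int64(269), np.int64(117)), (np.int64(270), np.int64(117)), (np.int64(271), np.int64(117))] z [0.087  0.0862 0.0865 0.0866]
```

Clear jump (1.08 → 2.1 N·m) with the mark standing still at the green line: hard stop. Now unload gently while watching the moment.

```bash
python3 arc.py .5590 -.0270 -6 -12 -18; python3 steer.py '[[0, [0, 0.8, 0], [-0.46, 0, -0.39]], [0, [0.06, 1.62, -0.06], [-0.92, 0, -0.78]], [0, [0.06, 1.62, -0.06], [-0.92, 0, -0.78]]]'|grep -v ee; python3 -c "
from mark import *
print(r.sense()['moment']);o,*_=look('v1');mark(o['wrist'],'v1')"
```

```text
up in tool [-0.761  0.009 -0.649]
-6.0 [ 0.0005  0.0082 -0.0005] [-4.5669  0.0543 -3.891 ] [   2.4283   39.3307    8.2359  -27.0019 -101.1667   58.6059] True
-12.0 [ 0.0015  0.0163 -0.0016] [-9.1339  0.1085 -7.782 ] [   3.866    39.8803    8.1951  -23.841  -102.3061   62.4568] True
-18.0 [ 0.0031  0.0242 -0.0033] [-13.7008   0.1628 -11.6731] [   5.3228   40.3289    7.882   -20.561  -103.0563   66.4052] True
time_s: 27.0
tcp_pos: [0.4932, 0.0163, 0.1187]
wrist_force: [-9.6, -0.7, -7.5]
gripper_width: 0.191
gripper_force: 30.0
[-2.5389 -2.9019  1.2842]
27.0 [   2.4882   39.3475    8.318   -27.1232 -101.1172   58.5739] g [0.5053 0.0083 0.131 ] F [-9.5761 -0.715  -7.451 ] M [-2.5389 -2.9019  1.2842] w 0.1911337070349577
v1 2 az [179. 181.] hue [20 20] px [(np.int64(274), np.int64(123)), (np.int64(274), np.int64(124))] z [0.0867 0.0861]
```

```bash
for i in 1 2; do python3 steer.py '[[0, [0, 0.8, 0], [-0.46, 0, -0.39]], [0, [0.06, 1.62, -0.06], [-0.92, 0, -0.78]], [0, [0.06, 1.62, -0.06], [-0.92, 0, -0.78]]]'|grep -v ee; python3 -c "
from station import r
print(r.sense()['moment'])"; done; python3 -c "
from off2 import *
off2('v2');mark(pickle.load(open('c_v2.pkl','rb'))['wrist'],'v2')"
```

```text
time_s: 27.45
tcp_pos: [0.4902, 0.0097, 0.1193]
wrist_force: [1.0, -1.9, -5.1]
gripper_width: 0.191
gripper_force: 29.9
[-1.73346547 -2.18112776  0.3261246 ]
time_s: 27.75
tcp_pos: [0.4868, 0.0026, 0.1195]
wrist_force: [0.1, -1.5, -3.4]
gripper_width: 0.195
gripper_force: 29.9
[-1.30344964 -2.07418297  0.16902568]
27.75 [   5.4272   40.3699    8.1809  -20.8029 -103.1911   66.2165] g [ 0.5002 -0.0027  0.1318] F [ 0.0541 -1.4802 -3.4096] M [-1.3034 -2.0742  0.169 ] w 0.1945252094855801
key lean deg f 0.2002974505137704 s -0.019170329564734426 tip [ 0.5601 -0.0267  0.0618] f az 157.59991270851185
to screw: f 0.0006 s 0.0005 tool f,s,down [-0.6487 -0.0081  0.761 ] [0.     0.9999 0.0107] [ 0.761  -0.0069  0.6487]
v2 45 az [ 49.  50.  53.  56.  57.  58.  58.  60.  61.  63.  66.  70.  72.  73.
  78.  79.  80.  81.  84.  86.  87.  88.  90.  91.  92.  93.  95.  98.
  99. 102. 103. 106. 107. 108. 109. 111. 111. 113. 113. 115. 117. 118.
 119. 122. 122.] hue [22 21 19 20 21 21 18 19] px [(np.int64(207), np.int64(87)), (np.int64(208), np.int64(88)), (np.int64(208), np.int64(89)), (np.int64(208), np.int64(90)), (np.int64(208), np.int64(91)), (np.int64(208), np.int64(92))] z [0.0869 0.0868 0.0864 0.0858]
```

Unloaded (0.17 N·m). Release and lift straight up.

To row units: -0.078 m is -15.6, -0.15 m is -30.

```bash
python3 steer.py '[[0.6, [0, 0, 0], [0, 0, 0]], [0.6, [0, 0, 0], [0, 0, 0]], [0.6, [0, 0, 0], [0, 0, 0]], [0.6, [0, 0, 0], [0, 0, 0]], [0.6, [0, 0, 0], [0, 0, 0]], [0.6, [0, 0, 0], [0, 0, 0]]]'|grep -v ee; python3 steer.py '[[0.6, [-3, 0, -2.6], [0, 0, 0]], [0.6, [-9.2, 0, -7.8], [0, 0, 0]], [0.6, [-18.4, 0, -15.6], [0, 0, 0]], [0.6, [-26, 0, -22], [0, 0, 0]], [0.6, [-30, 0, -25.4], [0, 0, 0]], [0.6, [-30, 0, -25.4], [0, 0, 0]]]'|grep -v ee; python3 - <<'E'
from mark import *
o,t0,R0,g=look("x1");c=o["wrist"];print(R0.as_matrix())
for n in o:mark(o[n],n)
for n in("top","side","wrist"):
    P=cloud(o[n]);x,y,z=np.moveaxis(P,-1,0);h=np.hypot(x-C[0],y-C[1])
    m=(z>.105)&(z<.16)&(h<.19)&(x<.60);q=P[m]
    if len(q)>20:
        l=cv2.fitLine(q[:,:2].astype(np.float32),cv2.DIST_L2,0,.01,.01).ravel();t=(q[:,:2]-C)@l[:2];print(n,len(q),"key az",np.degrees(np.arctan2(l[1],l[0]))%180,t.min(),t.max(),"slope",np.degrees(np.arctan(np.polyfit(t,q[:,2],1)[0])),q[:,2].max())
    hsv=cv2.cvtColor(o[n]["pixels"],cv2.COLOR_RGB2HSV);g_=(hsv[...,0]>45)&(hsv[...,0]<95)&(hsv[...,1]>90)&(h<.07)&(abs(z-.05)<.012)
    if g_.sum():v,u=np.nonzero(g_);G=np.array([ray(o[n],a,b,.05) for a,b in zip(u,v)]);print(n,"green az",len(G),np.degrees(np.arctan2(*(G.mean(0)[:2]-C)[::-1])))
E
```

```text
time_s: 28.5
tcp_pos: [0.4868, 0.0024, 0.1195]
wrist_force: [0.0, 0.2, 0.2]
gripper_width: 0.582
gripper_force: 0.0
time_s: 29.1
tcp_pos: [0.4878, 0.0031, 0.3214]
wrist_force: [0.2, -0.1, -0.5]
gripper_width: 0.595
gripper_force: 0.0
29.1 [   5.1426   30.1326   21.9293  -24.5737 -124.7339   56.7821] g [ 0.501  -0.0022  0.3339] F [ 0.1589 -0.1166 -0.5197] M [-0.6062 -1.3475 -0.0201] w 0.5954376068059816
[[ 0.6107 -0.3731 -0.6985]
 [-0.2462 -0.9278  0.2803]
 [-0.7526  0.0008 -0.6584]]
side 4 az [171. 172. 179. 191.] hue [19 20 20 21] px [(np.int64(246), np.int64(192)), (np.int64(247), np.int64(192)), (np.int64(247), np.int64(193)), (np.int64(248), np.int64(193))] z [0.0846 0.0876 0.0856 0.0863]
top 0 az [] hue [] px [] z []
wrist 0 az [] hue [] px [] z []
side 509 key az 159.78119 -0.17196792578725914 0.006430891646951055 slope 2.187621804501172 0.14510647245535735
wrist 1932 key az 159.30647 -0.17476978677128444 -0.04179551142808045 slope 3.743089819904282 0.14129242747181286
```

The key stays in the screw (az 159°, drooping slightly), and the side camera sees the mark at ~175°. Now measure the sign from the stored and current views.

```bash
python3 - <<'E'
from mark import *
W={"w1":pickle.load(open("w1.pkl","rb"))};o=pickle.load(open("c_x1.pkl","rb"));W["top"]=o["top"];W["side"]=o["side"];W["wr"]=o["wrist"]
for n,c in W.items():
    P=cloud(c);x,y,z=np.moveaxis(P,-1,0);roi=(x>.38)&(x<.6)&(y>-.42)&(y<-.18)
    m=roi&(z>.141)&(z<.162)
    if m.sum()>8:
        q=P[m];(cx,cy),(a,b),an=cv2.minAreaRect(q[:,:2].astype(np.float32));l=cv2.fitLine(q[:,:2].astype(np.float32),cv2.DIST_L2,0,.01,.01).ravel();t=(q[:,:2]-l[2:])@l[:2]
        print(n,"top edge",len(q),"mid",l[2:]+l[:2]*(t.min()+t.max())/2,"len",np.ptp(t),"az",np.degrees(np.arctan2(l[1],l[0])),q[:,2].mean(),(cx,cy,a,b,an))
    v=cv2.cvtColor(c["pixels"],cv2.COLOR_RGB2HSV)[...,2]
    m=roi&(z>.004)&(z<.02)&(v<45);
    if m.sum()>20:
        mm=cv2.morphologyEx(m.astype(np.uint8),cv2.MORPH_OPEN,np.ones((3,3)));q=P[mm>0];print(n,"foot",len(q),cv2.minEnclosingCircle(q[:,:2].astype(np.float32)),q[:,:2].mean(0))
E
```

```text
w1 top edge 504 mid [ 0.4894 -0.3113] len 0.1154151291130777 az -75.518456 0.14950149280404854 (0.49010711908340454, -0.3111404776573181, 0.00930793397128582, 0.11540032178163528, 14.157957077026367)
w1 foot 860 ((0.4851619005203247, -0.31199854612350464), 0.043241001665592194) [ 0.4736 -0.3136]
top top edge 160 mid [ 0.4913 -0.311 ] len 0.11496181030427537 az -75.47844 0.15026274884845137 (0.4914792776107788, -0.31091761589050293, 0.009320199489593506, 0.11495784670114517, 14.453205108642578)
top foot 444 ((0.4893905818462372, -0.3117244243621826), 0.043405912816524506) [ 0.4874 -0.3099]
side top edge 85 mid [ 0.4934 -0.3058] len 0.11169340612849461 az -75.43634 0.15013146612328515 (0.4929141104221344, -0.3058859705924988, 0.008903184905648232, 0.11169125139713287, 14.630087852478027)
side foot 200 ((0.4941410422325134, -0.3057229518890381), 0.04392115771770477) [ 0.4817 -0.298 ]
```

Sign axis at (0.490, −0.311), plate azimuth −75.5°, top z 0.150, length 115 mm – all as expected. I'll grip the top edge on the axis and turn the wrist half a turn, which needs j6 to start at about −150.

```bash
python3 - <<'E'
from tr2 import *
from station import r
np.set_printoptions(precision=4,suppress=True)
s=r.sense();q=s["joints"];t0=s["tcp_pos"];R0=R.from_matrix(s["ee_rot"])
dn=lambda A:rot(np.array([0,0,-1.]),np.array([np.cos(np.radians(A)),np.sin(np.radians(A)),0]))
t1=np.array([.49,-.311,.27])
T=[(t0+(t1-t0)*.5+[0,0,.02],dn(-22)),(t1,dn(-99.8)),(t1,dn(-177.6)),(t1,dn(-255.5))]
p=(t0,R0)
for t in T:
    print(rel(*p,*t));q,o=walk(q,*p,*t);print(o[-1],o[:,6].max(),np.abs(np.diff(o[:,:6],axis=0)).max());p=t
E
```

```text
(array([ 0.042 ,  0.1453, -0.0439]), array([ 0.302 , 49.5922, -0.0923]))
[  0.7305   7.785   -6.0876  -0.     -76.1274  67.2695   0.    ] 3.74600155817052e-17 5.1682534039159975
(array([0.0608, 0.1452, 0.0427]), array([-0. , -0. , 77.8]))
[-16.4218  16.0022  -1.5426   0.     -72.4552   6.6218   0.    ] 3.7460071976763946e-17 5.652663178268926
(array([0., 0., 0.]), array([ 0. ,  0. , 77.8]))
[-16.4218  16.0022  -1.5426  -0.     -72.4552 -71.1782   0.    ] 4.813709836147141e-20 7.072727272727931
(array([0., 0., 0.]), array([ 0. ,  0. , 77.9]))
[ -16.4218   16.0022   -1.5426   -0.      -72.4552 -149.0782    0.    ] 4.161221873504471e-15 7.081818181818548
```

The rows are not in the units I measure in: shifts go in units of 5 mm and turns go in units of 5 degrees. I convert before sending: 0.145 m is 29, -0.044 m is -8.8, 49.6 degrees is 9.92.

```bash
python3 steer.py '[[0.6, [8.4, 29, -8.8], [0.06, 9.92, -0.02]], [0.6, [8.4, 29, -8.8], [0.06, 9.92, -0.02]], [0.6, [8.4, 29, -8.8], [0.06, 9.92, -0.02]], [0.6, [8.4, 29, -8.8], [0.06, 9.92, -0.02]], [0.6, [8.4, 29, -8.8], [0.06, 9.92, -0.02]], [0.6, [8.4, 29, -8.8], [0.06, 9.92, -0.02]], [0.6, [8.4, 29, -8.8], [0.06, 9.92, -0.02]]]'|head -3; python3 steer.py '[[0.6, [12.2, 29, 8.6], [0, 0, 11.68]], [0.6, [12.2, 29, 8.6], [0, 0, 11.68]], [0.6, [12.2, 29, 8.6], [0, 0, 11.68]], [0.6, [12.2, 29, 8.6], [0, 0, 11.68]], [0.6, [12.2, 29, 8.6], [0, 0, 11.68]], [0.6, [12.2, 29, 8.6], [0, 0, 11.68]], [0.6, [12.2, 29, 8.6], [0, 0, 11.68]]]'|head -3; for i in 1 2 3; do python3 steer.py '[[0.4, [0, 0, 0], [0, 0, 11.68]], [0.4, [0, 0, 0], [0, 0, 11.68]], [0.4, [0, 0, 0], [0, 0, 11.68]], [0.4, [0, 0, 0], [0, 0, 11.68]], [0.4, [0, 0, 0], [0, 0, 11.68]], [0.4, [0, 0, 0], [0, 0, 11.68]], [0.4, [0, 0, 0], [0, 0, 11.68]]]'|head -3; done; python3 - <<'E'
from mark import *
o,t0,R0,g=look("s1");c=o["wrist"];print(t0,R0.as_matrix())
for n in("wrist","top","side"):mark(o[n],n)
for n in("wrist","top"):
    c=o[n];P=cloud(c);x,y,z=np.moveaxis(P,-1,0);m=(x>.38)&(x<.6)&(y>-.42)&(y<-.18)&(z>.141)&(z<.162)
    if m.sum()>8:
        q=P[m];l=cv2.fitLine(q[:,:2].astype(np.float32),cv2.DIST_L2,0,.01,.01).ravel();t=(q[:,:2]-l[2:])@l[:2]
        print(n,len(q),l[2:]+l[:2]*(t.min()+t.max())/2,np.ptp(t),np.degrees(np.arctan2(l[1],l[0])))
E
```

```text
time_s: 29.95
tcp_pos: [0.4848, -0.1531, 0.3124]
ee_rot: [[0.928, -0.373, -0.001], [-0.373, -0.928, -0.001], [-0.0, 0.001, -1.0]]
time_s: 30.65
tcp_pos: [0.4907, -0.3112, 0.2677]
ee_rot: [[0.161, -0.987, -0.004], [-0.987, -0.161, 0.002], [-0.002, 0.004, -1.0]]
time_s: 31.35
tcp_pos: [0.4908, -0.3108, 0.2679]
ee_rot: [[-0.756, -0.655, -0.004], [-0.655, 0.756, 0.002], [0.002, 0.004, -1.0]]
time_s: 32.05
tcp_pos: [0.4909, -0.3108, 0.2679]
ee_rot: [[-0.954, 0.301, -0.004], [0.301, 0.954, 0.002], [0.004, 0.0, -1.0]]
time_s: 32.75
tcp_pos: [0.4909, -0.3108, 0.2679]
ee_rot: [[-0.244, 0.97, -0.004], [0.97, 0.244, 0.002], [0.002, -0.003, -1.0]]
32.75 [ -16.3853   16.2576   -1.4754   -0.0269  -72.5052 -149.4955] g [ 0.491  -0.3108  0.2869] F [-0.4087 -0.26    0.0984] M [-0.0943  0.0173 -0.0143] w 0.3952461868207846
[ 0.4909 -0.3108  0.2679] [[-0.2438  0.9698 -0.0039]
 [ 0.9698  0.2438  0.0016]
 [ 0.0025 -0.0034 -1.    ]]
wrist 0 az [] hue [] px [] z []
top 0 az [] hue [] px [] z []
side 3 az [175. 184. 187.] hue [19 20 21] px [(np.int64(246), np.int64(192)), (np.int64(247), np.int64(192)), (np.int64(247), np.int64(193))] z [0.0855 0.0863 0.0845]
wrist 934 [ 0.4897 -0.3085] 0.10951662460299734 -75.53401
```

To row units: 0.14 m is 28, 0.13 m is 26.

```bash
python3 steer.py '[[0.4, [-0.1, 0, 10], [0, 0, 0]], [0.4, [-0.1, -0.2, 20], [0, 0, 0]], [0.4, [-0.1, -0.2, 26], [0, 0, 0]], [0.4, [-0.1, -0.2, 28], [0, 0, 0]], [0.2, [-0.1, -0.2, 28], [0, 0, 0]], [0.2, [-0.1, -0.2, 28], [0, 0, 0]], [0, [-0.1, -0.2, 28], [0, 0, 0]], [0, [-0.1, -0.2, 28], [0, 0, 0]]]'; python3 steer.py '[[0, [0, 0, 0], [0, 0, 0]], [0, [0, 0, 0], [0, 0, 0]], [0, [0, 0, 0], [0, 0, 0]]]'
```

```text
time_s: 33.7
tcp_pos: [0.4913, -0.312, 0.1322]
ee_rot: [[-0.249, 0.968, 0.004], [0.968, 0.249, -0.002], [-0.003, 0.004, -1.0]]
wrist_force: [0.4, -0.6, 0.7]
gripper_width: 0.123
gripper_force: 0.0
time_s: 34.0
tcp_pos: [0.4912, -0.312, 0.132]
ee_rot: [[-0.25, 0.968, 0.004], [0.968, 0.25, -0.002], [-0.003, 0.003, -1.0]]
wrist_force: [-0.0, 2.8, 6.1]
gripper_width: 0.092
gripper_force: 30.0
```

```bash
python3 steer.py '[[0, [0, 0, 0], [0, 0, -10]], [0, [0, 0, 0], [0, 0, -10]], [0, [0, 0, 0], [0, 0, -10]], [0, [0, 0, 0], [0, 0, -10]], [0, [0, 0, 0], [0, 0, -10]], [0, [0, 0, 0], [0, 0, -10]]]'; python3 -c "
from station import r
print(r.sense()['moment'])"
```

```text
time_s: 34.6
tcp_pos: [0.4923, -0.3111, 0.132]
ee_rot: [[-0.905, 0.426, 0.006], [0.426, 0.905, -0.001], [-0.006, 0.002, -1.0]]
wrist_force: [1.6, 5.2, 5.0]
gripper_width: 0.089
gripper_force: 30.0
[ 1.67601271 -0.61855329 -0.06497741]
```

```bash
for i in 1 2; do python3 steer.py '[[0, [0, 0, 0], [0, 0, -10]], [0, [0, 0, 0], [0, 0, -10]], [0, [0, 0, 0], [0, 0, -10]], [0, [0, 0, 0], [0, 0, -10]], [0, [0, 0, 0], [0, 0, -10]], [0, [0, 0, 0], [0, 0, -10]]]'; python3 -c "
from station import r
print(r.sense()['moment'])"; done
```

```text
time_s: 35.2
tcp_pos: [0.4923, -0.3097, 0.132]
ee_rot: [[-0.908, -0.419, 0.005], [-0.419, 0.908, 0.001], [-0.005, -0.001, -1.0]]
wrist_force: [2.2, 9.9, 8.0]
gripper_width: 0.088
gripper_force: 30.0
[ 3.15719493 -0.53115345 -0.01961835]
time_s: 35.8
tcp_pos: [0.4911, -0.3089, 0.1319]
ee_rot: [[-0.263, -0.965, 0.003], [-0.965, 0.263, 0.003], [-0.003, -0.002, -1.0]]
wrist_force: [0.6, 14.1, 10.8]
gripper_width: 0.086
gripper_force: 30.0
[ 3.92216477  0.17920023 -0.05321294]
```

```bash
python3 steer.py '[[0, [-0.6, 0.2, 0], [0, 0, -1.2]], [0, [-0.6, 0.2, 0], [0, 0, -2.4]], [0, [-0.6, 0.2, 0], [0, 0, -2.4]]]'|grep -v time; python3 -c "
from station import r
print(r.sense()['moment'])"; for i in 1 2; do python3 steer.py '[[0, [0, 0, 0], [0, 0, -0.8]], [0, [0, 0, 0], [0, 0, -0.8]]]'|grep -v time; python3 -c "
from station import r
print(r.sense()['moment'])"; done
```

```text
tcp_pos: [0.4908, -0.3086, 0.132]
ee_rot: [[-0.061, -0.998, 0.003], [-0.998, 0.061, -0.001], [0.001, -0.003, -1.0]]
wrist_force: [0.7, 2.3, 6.7]
gripper_width: 0.09
gripper_force: 30.1
[ 0.67799164  0.32997657 -0.20055197]
tcp_pos: [0.4908, -0.3086, 0.1319]
ee_rot: [[0.006, -1.0, 0.004], [-1.0, -0.006, -0.001], [0.001, -0.004, -1.0]]
wrist_force: [-0.1, 1.9, 6.5]
gripper_width: 0.1
gripper_force: 31.7
[ 0.61536445  0.24007093 -0.62723173]
tcp_pos: [0.4909, -0.3088, 0.132]
ee_rot: [[0.075, -0.997, 0.004], [-0.997, -0.075, -0.001], [0.001, -0.004, -1.0]]
wrist_force: [-0.1, 1.7, 6.9]
gripper_width: 0.106
gripper_force: 34.1
[ 0.44190621  0.26796067 -0.71631249]
```

Moment jump to −0.7 N·m and the pads being pried open: the sign is at its stop. Release and lift.

```bash
python3 steer.py '[[0.4, [0, 0, 0], [0, 0, 0]], [0.4, [0, 0, 0], [0, 0, 0]], [0.4, [0, 0, 0], [0, 0, 0]], [0.4, [0, 0, 0], [0, 0, 0]], [0.4, [0, 0, 0], [0, 0, 0]]]'|grep -v time; python3 steer.py '[[0.4, [0, 0, -4], [0, 0, 0]], [0.4, [0, 0, -12], [0, 0, 0]], [0.4, [0, 0, -22], [0, 0, 0]], [0.4, [10, 0, -32], [0, 0, 0]], [0.4, [20, 0, -36], [0, 0, 0]], [0.4, [28, 0, -36], [0, 0, 0]], [0.4, [28, 0, -36], [0, 0, 0]]]'|head -3; python3 - <<'E'
from mark import *
o,t0,R0,g=look("s2");print(t0,R0.as_matrix()[:,0])
for n in("wrist","top","side"):
    c=o[n];P=cloud(c);hsv=cv2.cvtColor(c["pixels"],cv2.COLOR_RGB2HSV);x,y,z=np.moveaxis(P,-1,0);roi=(x>.38)&(x<.6)&(y>-.42)&(y<-.18);m=roi&(z>.141)&(z<.162)
    if m.sum()>8:
        q=P[m];l=cv2.fitLine(q[:,:2].astype(np.float32),cv2.DIST_L2,0,.01,.01).ravel();t=(q[:,:2]-l[2:])@l[:2]
        print(n,len(q),l[2:]+l[:2]*(t.min()+t.max())/2,np.ptp(t),"az",np.degrees(np.arctan2(l[1],l[0])))
    for nm,a,b in(("green",45,95),):
        k=roi&(z>.07)&(z<.16)&(hsv[...,0]>a)&(hsv[...,0]<b)&(hsv[...,1]>80);print(n,nm,k.sum())
    k=roi&(z>.07)&(z<.16)&((hsv[...,0]<8)|(hsv[...,0]>172))&(hsv[...,1]>80);print(n,"red",k.sum());mark(c,n)
E
```

```text
tcp_pos: [0.49, -0.3085, 0.1301]
ee_rot: [[0.077, -0.997, 0.001], [-0.997, -0.077, -0.0], [0.0, -0.0, -1.0]]
wrist_force: [0.4, -0.5, 0.5]
gripper_width: 0.388
gripper_force: 0.0
time_s: 37.7
tcp_pos: [0.5007, -0.452, 0.3107]
ee_rot: [[0.073, -0.997, 0.002], [-0.997, -0.073, -0.002], [0.002, -0.002, -1.0]]
37.7 [-28.3502  24.7268  17.0131   0.0431 -82.1025  32.5582] g [ 0.5006 -0.452   0.3297] F [-0.9395  0.8323 -1.5086] M [ 0.0541  0.0746 -0.0086] w 0.4011711081914114
[ 0.5007 -0.452   0.3107] [ 0.0735 -0.9973  0.0024]
wrist 181 [ 0.4904 -0.3255] 0.03832695313524666 az 84.38024
wrist green 77
wrist red 0
wrist 0 az [] hue [] px [] z []
top 172 [ 0.4908 -0.3103] 0.11385518814696846 az 85.91898
top green 0
top red 173
top 0 az [] hue [] px [] z []
side 86 [ 0.4931 -0.308 ] 0.11616902334343016 az 85.926506
side green 0
side red 22
side 3 az [169. 173. 181.] hue [19 20 21] px [(np.int64(246), np.int64(192)), (np.int64(247), np.int64(192)), (np.int64(247), np.int64(193))] z [0.089  0.087  0.0865]
```

The plate now stands at 85.9°, turned 161.4° (start angle 0.325 rad, within range). It did not follow the last 8° of the gripper, so it is on its stop. The key is still seated and the gripper is clear, so I'm handing in.

```bash
python3 -c "
from station import r
print(r.finish_job())"
```

```text
the job is handed in; nothing more can be done
None
```

The clamp screw is turned clockwise to its hard stop with the key left seated in it, then the sign was turned round to its stop with green where red was; along the way the key slipped a hex slot, backing the screw off about 20°, so I reseated it and retightened, and the job was handed in at about 38 s.

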